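# Load the bottle reader and hold its spring carrier at the mark

## Task

Stand the small white dropper bottle upright in the one free cell of the carrier, on the orange mat, while the spring-return carrier rests in its home position, and let go of it. Then take the carrier by its blue handle, pull it out against its spring until its white pointer line stands level with the red mark on the reader, and finish while still holding it there with the fingers, all three bottles standing in their cells. Leave the red-topped bottle and the other things on the bench alone.

Things in the scene. Friction and masses are not known exactly. Their poses are not given: they have to be found in the camera images.
- station: Fixed dark steel bed, 120 mm (x) by 238 mm (y), 10 mm thick, lying on the bench at the robot's left. Origin on the bench surface under the middle of the carrier's home position; its y axis is the slide direction: the carrier is pulled out along the station's +y axis (to the robot's left). The station is placed anew each time, with a yaw of -0.12 to 0.12 rad. A grey end block, 39 mm high, closes its -y end.
- carrier (a joint): How far the carrier is pulled out, m: 0 home, 0.075 fully out. A return spring pulls it home with about 4.5 N at home, growing 0.5 N per 10 mm (about 7 N at 50 mm out), with some damping; it runs home by itself when let go.
- carrier_mid (a point): Centre of the inner floor (18 mm above the bench) of the grey carrier, a row of three open cells side by side along the station's y axis, centres at -44, 0 and +44 mm from this point. Each cell is 40 mm square inside, the walls are 4 mm thick and rise 19 mm above the floor (rim 37 mm above the bench). Axes as the station's. It travels with the carrier.
- handle (a point): Grip point of the blue handle, an upright square post 24 x 24 mm standing on an arm in front of the carrier's middle, 60 mm from carrier_mid towards the station's -x; sides along the station's x and y. The point lies on its axis, 68 mm above the bench, 26 mm below its top; 24 mm are free between post and carrier, more at its other sides. Travels with the carrier.
- pointer (a point): White 3 mm pointer line on top of a small black tab, 12 mm wide, that juts 13 mm from the rim of the carrier's front (-x) wall; the point lies on the line, 60 mm from the carrier's middle towards +y, 37 mm above the bench. Travels with the carrier.
- mark (a point): Red 3 mm line across the top (30 mm above the bench) of the black reader head, 22 x 24 mm, that is fixed on the front (-x) part of the bed, beside the carrier; axes as the station's. The pointer stands level with the mark when both have the same y in the station's frame. The reader stands 30 to 60 mm of pull away from the home position.
- mat_top (a point): Centre of the top of the orange mat, 36 x 36 x 3 mm, loose in the bottom of the free cell (any of the three); its top is 21 mm above the bench.
- white_mid (a point): Centre, half-way up, of the white dropper bottle with a green band: 66 mm high, body 27 mm across up to 48 mm, then a narrow nozzle. Stands loose on the bench between the station and the microscope, whose stage (about 130 mm above the bench) and eyepieces (about 300 mm) overhang nearby. z axis up the bottle. Gripped well up the body, the fingertips stay above the cell walls.
- seated0_mid (a point): Centre, half-way up, of one of two amber bottles with black caps (62 mm high, body 31 mm across) that already stand in the other two cells, on the bare floor. It stays there.
- seated1_mid (a point): The same for the other amber bottle.
- red_mid (a point): Centre, half-way up, of a bottle with a red dropper top: 122 mm high, 42 mm across. It stands at the robot's right and is to be left alone.
- cover_box: Clear cover-glass box 74 x 92 x 26 mm at the right; leave alone. Origin at the centre of its underside.
- tally: Grey hand tally counter 66 x 58 x 25 mm at the right; leave alone. Origin under its centre.
- tweezer: Steel tweezers, 124 mm long, lying at the right; leave alone. Origin under the centre.
- pen: Blue and white pen, 142 mm long, lying at the right; leave alone. Origin under the centre.
- dish: Petri dish 61 mm across, 15 mm high, at the left; leave alone. Origin under the centre.

How it is judged:
By the outcome, as a careful person would: the job done as asked, in the order asked, and still so for the second after the job is handed in, while the arm keeps its last pose, push and grip.
It also fails if it takes over 46 s, if anything falls off the work surface, if the arm or the gripper's body presses on something with over 40 N, if the wrist force passes 120 N, or if a joint passes its speed limit or range.

## Robot

A 6-joint arm with a two-finger parallel gripper is mounted at the origin on a cart in front of the work surface, level with it; the furniture and walls round the work are solid. World frame = base frame: x ahead of the robot, y to its left, z up, the work surface at z = 0. Lengths are in m, angles in rad, forces in N, time in s.
With the tool pointing down it reaches from about 0.375 to 0.9 m from the base axis. Payload 3.1 kg.
Tool frame: the origin (TCP) lies on the centre line of the jaws, within the pads' length; the fingertips stand 25 mm ahead of it and the grasp point (between the pads) lies 6 mm ahead of it; x points along the fingers, y is the direction in which the jaws open and shut, and the axes are right-handed (so a half turn about x gives the same grasp; the last joint's range is limited). The gripper opens to 87 mm and grips with 3 to 60 N. Pads are 19 mm wide; open, the fingers measure 117 mm over their backs; the gripper's body (75 mm by 190 mm) begins 51 mm behind the grasp point.
Start: joints at [1.018, 0.527, 1.433, -0, 1.181, -0.178], TCP at [0.228, 0.582, 0.217] pointing down, gripper open.
Joint ranges: [-3.08, 3.08], [-0.75, 2.2], [0.22, 2.44], [-1.43, 4.57], [0, 2.65], [-2.85, 2.85]. Speed limits (rad/s): [2.79, 2.79, 3.14, 3.14, 3.14, 3.14].

## Interface

Orientations are given as a unit quaternion [x, y, z, w].
In Python, from rig import robot gives the robot as it stands. The module is installed in compiled form; this text tells all that it offers.
- The arm moves only by the tool move_arm, never from a script. Its argument "commands" is a list of rows, each a list of 5 numbers: the gripper's target within -1 to 1 (shut at 1, half-way at 0, fully open at -1), then the shift along the tool's x, y, z in mm, then the turn about the tool's x in degrees. A call has 1 to 8 rows; each row is the pose to reach, as a shift and turn from the pose commanded when the call began, along the tool's axes at that moment; what a row does not reach only later rows make up. A row lasts 1/12 s, in which the tool goes at most 41.7 mm and 7.16 degrees, less where a joint would pass 70% of its speed; a pose out of reach is approached as far as the arm can. A call with a gripper value outside its range is refused whole. The fingers move at their own pace and stop on an object; "newtons" is the grip in N (left out, the last holds). Time passes only in rows, so rows that repeat a pose let the fingers close. It gives the time, the measured TCP pose, the force and the opening at its end, in the units of the state.
- robot.get_obs(): the state, without advancing time (a new reading comes with each control period).
- robot.camera(name): name is "scene" or "top" or "wrist"; returns a dict with "image" (480x640x3 uint8, red, green, blue), "fx", "fy", "cx", "cy" (pixels), "distortion" ([k1, k2, p1, p2, k3] as OpenCV has them; the pictures are not rectified), "xyz" and "rotation" of the camera in the world; the wrist camera has in their place "tool_from_camera" (4x4, takes a point from camera to tool coordinates, whose origin is the TCP and whose axes are the tool frame's). Camera axes: x right, y down, z forward; pixel columns grow to the right and rows downward; lengths in m; the calibration is good to about 2 mm. A picture is of the moment at which its call begins: read the wrist's pose just before it. There is no depth.
- robot.hand_in(): hands the job in, once; it reports no verdict.
Trained networks look in a picture, given as the dict that the camera call returned (one of the last four; its "shot" number tells which), for a name from the list of things; names that differ only in an ending like _2 or _b are one class to them, and where a whole thing is asked for, a point or a joint stands for the part that bears it (a point fixed in the world has none). Each returns a list of dicts, best first, with "p" (0 to 1); they miss things now and then, are a little off and sometimes report something else, mostly with a low value. They report only what shows in the picture. A call takes as long as a camera call.
- robot.regions_of(picture, name): "pixels" (480x640 bool, what is visible of it) and "bbox" ([left, top, right, bottom] in pixels, round what is visible of it).
The state is a dict: "time": time; "q": joint angles; "joint_velocities": joint speeds; "joint_torque": joint torques, N m; "position": TCP position; "tool_rot": TCP orientation; "ft_force": force on the tool from outside, world axes, zero at the start; "moment": the same for the moment, N m; "grip_width": finger opening in m.
Only numpy, scipy, OpenCV 4.12 (cv2) and the standard library are available. Lean on these libraries where they do the work, as an engineer would, in place of code of your own. Each camera call takes 0.05 s, during which the arm holds its last target.

## Working session

There is one attempt and no reset: what is moved stays moved. The work goes in short steps, Python scripts to look and compute and a tool call to move; the robot and the scene stay as the last step left them, time stands still between calls to the robot, and variables do not carry over. Pictures are saved under pics/ and viewed, and the job is handed in when it is done.

Besides the shell and the picture viewer there is one more tool, called after "Request:" as name(argument=value, ...) on one line, values as JSON. move_arm: Moves the arm, as the interface text tells. Its arguments: {"type":"object","properties":{"commands":{"type":"array","items":{"type":"array","items":{"type":"number"}}},"newtons":{"type":"number"}},"required":["commands"]}

```bash
mkdir -p pics; ls
cat > h.py <<'E'
import numpy as np, cv2
from rig import robot
from scipy.spatial.transform import Rotation as R
def shot(name,fn=None):
    o=robot.get_obs(); c=robot.camera(name)
    if name=="wrist":
        T=np.eye(4);T[:3,:3]=R.from_quat(o["tool_rot"]).as_matrix();T[:3,3]=o["position"]
        M=T@np.array(c["tool_from_camera"]); c["xyz"]=M[:3,3]; c["rotation"]=M[:3,:3]
    if fn: cv2.imwrite("pics/"+fn,c["image"][:,:,::-1])
    return c
def rot(c):
    r=np.array(c["rotation"]); return r if r.shape==(3,3) else R.from_quat(r).as_matrix()
def K(c): return np.array([[c["fx"],0,c["cx"]],[0,c["fy"],c["cy"]],[0,0,1.]])
def ray(c,uv):
    n=cv2.undistortPoints(np.array([[uv]],float),K(c),np.array(c["distortion"]))[0,0]
    return rot(c)@np.array([n[0],n[1],1.])
def atz(c,uv,z):
    d=ray(c,uv);p=np.array(c["xyz"]); return p+d*(z-p[2])/d[2]
def proj(c,P):
    r=rot(c); t=-r.T@np.array(c["xyz"])
    return cv2.projectPoints(np.array(P,float).reshape(-1,3),cv2.Rodrigues(r.T)[0],t,K(c),np.array(c["distortion"]))[0][:,0]
E
python3 - <<'E'
from h import *
np.set_printoptions(precision=4,suppress=True)
o=robot.get_obs();print(o)
for n in ["top","scene","wrist"]:
    c=shot(n,n+"0.png"); print(n,np.array(c["xyz"]),rot(c).tolist(),c["fx"],c["distortion"])
    for k in ["white_mid","handle","pointer","mat_top","station","seated0_mid","carrier_mid"]:
        for r in robot.regions_of(c,k)[:2]:
            ys,xs=np.nonzero(r["pixels"]); print(k,round(r["p"],2),r["bbox"],xs.mean().round(1),ys.mean().round(1))
E
```

```text
pics
{'time': 0.0, 'q': array([ 1.0185,  0.5284,  1.4339,  0.    ,  1.1814, -0.1785]), 'joint_velocities': array([-0.0024,  0.0008,  0.0001, -0.0001, -0.    , -0.0008]), 'joint_torque': array([ -0.0001, -44.0041, -17.6593,   0.0632,   0.0583,  -0.0002]), 'position': array([0.2278, 0.5812, 0.2161]), 'tool_rot': array([ 0.1307,  0.6951, -0.1321,  0.6945]), 'ft_force': array([ 0.2575, -0.4443,  0.1945]), 'moment': array([0.0205, 0.045 , 0.0097]), 'grip_width': 0.08681470805822762}
top [0.1583 0.0031 1.9652] [[-0.020919047986887488, -0.9826015115272145, 0.1845444742487726], [-0.9994771950210083, 0.02510475179071214, 0.02037371027732153], [-0.02465218173427658, -0.1840217948558277, -0.9826129700720321]] 585.5139969764297 [-0.1471  0.      0.      0.      0.    ]
white_mid 0.66 [198.7, 244.9, 206.6, 251.3] 201.5 247.0
white_mid 0.63 [224.7, 230.6, 236.0, 239.8] 231.4 233.9
handle 0.58 [211.3, 221.2, 248.9, 254.5] 227.0 239.2
handle 0.2 [368.3, 249.5, 388.8, 260.1] 378.7 254.1
pointer 0.73 [210.0, 225.2, 251.1, 258.5] 229.6 238.4
mat_top 0.52 [242.3, 226.8, 251.7, 235.7] 244.5 234.4
mat_top
[... 413 characters left out ...]
7006709, -0.522604936657975]] 450.05966921440034 [-0.0872  0.      0.      0.      0.    ]
white_mid 0.56 [282.9, 239.6, 291.5, 258.3] 285.5 247.6
handle 0.62 [243.2, 212.2, 280.3, 235.4] 257.0 224.3
pointer 0.87 [241.3, 209.5, 278.0, 235.8] 255.9 224.5
station 0.94 [218.7, 211.1, 287.6, 248.3] 254.6 228.9
seated0_mid 0.2 [447.0, 341.9, 503.4, 356.3] 476.6 349.9
carrier_mid 0.8 [243.5, 214.2, 282.9, 235.6] 256.7 224.5
wrist [0.1601 0.6069 0.3842] [[0.3662784250779622, 0.89722497255018, 0.24663224435327555], [0.9305052282931137, -0.3530733015211795, -0.09746416711854547], [-0.0003680238921740109, 0.2651916144701042, -0.9641956607313433]] 360.33092296604394 [-0.071  0.     0.     0.     0.   ]
```

Run:
```python
import cv2
a=cv2.imread("pics/top0.png")[190:290,160:320]; cv2.imwrite("pics/top0c.png",cv2.resize(a,(800,500),interpolation=cv2.INTER_CUBIC))
a=cv2.imread("pics/scene0.png")[180:280,200:340]; cv2.imwrite("pics/scene0c.png",cv2.resize(a,(800,571),interpolation=cv2.INTER_CUBIC))
```

```text
(no output)
```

View pics/top0c.png

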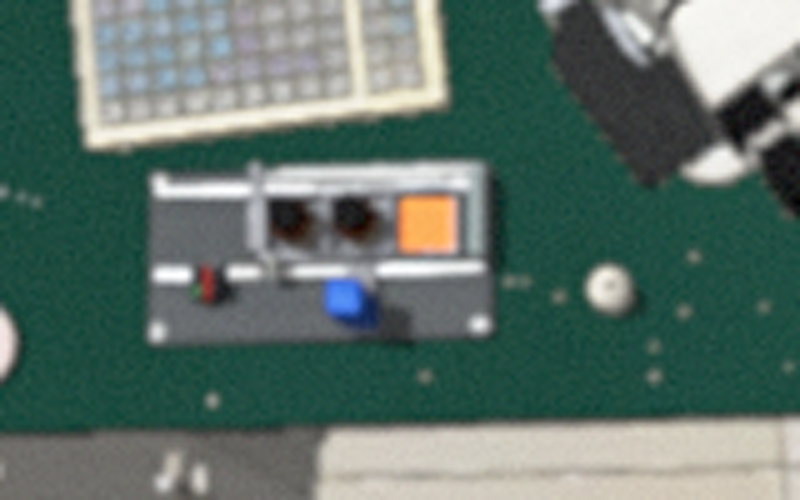

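View pics/scene0c.png

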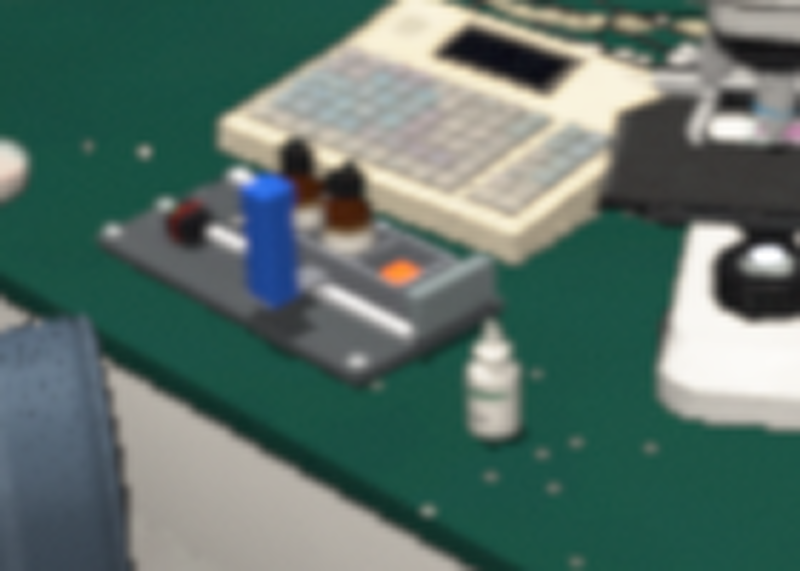

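View pics/wrist0.png

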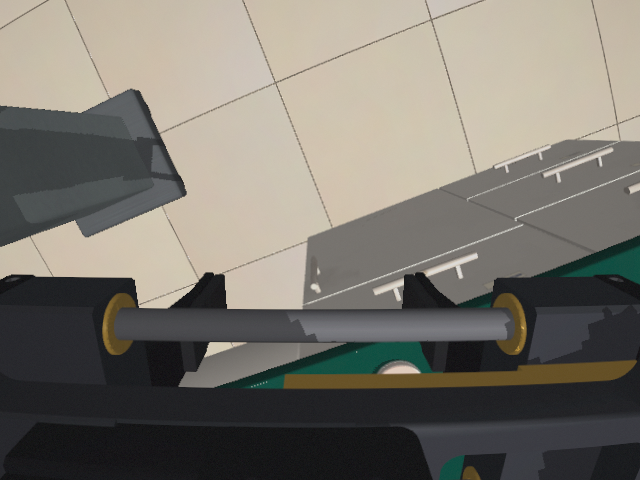

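View pics/scene0.png

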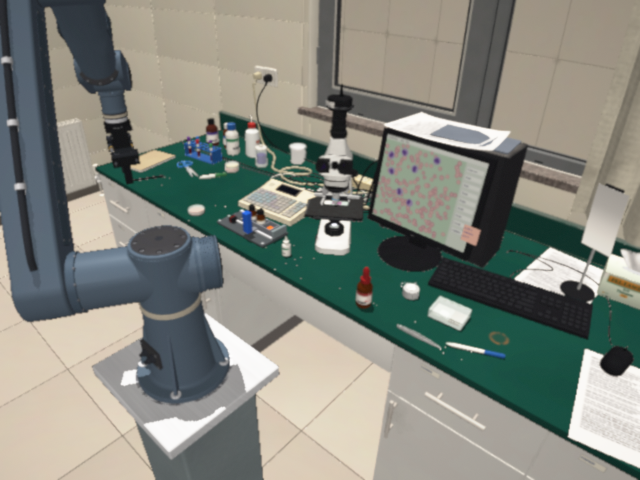

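Run:
```python
from h import *
np.set_printoptions(precision=4,suppress=True)
c=shot("top"); s=shot("scene"); 
def T(n,x,y,z): print(n,atz(c,(160+x/5-.4,190+y/5-.4),z))
def S(n,x,y,z): print("S",n,atz(s,(200+x/5.714-.4,180+y/5.714-.4),z))
T("white",609,286,.066);T("mat",428,223,.021);T("handle",346,296,.094)
T("bed tl",150,178,.01);T("bed bl",150,342,.01);T("bed br",492,340,.01);T("blocktr",490,162,.039)
T("mark",211,284,.030);T("pointer",272,267,.037)
T("screwL",157,332,.01);T("screwR",480,324,.01)
S("white",492,322,.066);S("mat",402,270,.021);S("handle",270,183,.094)
m=R.from_quat(robot.get_obs()["tool_rot"]).as_matrix();print(m)
```

```text
white [0.4893 0.1534 0.066 ]
mat [0.5437 0.2799 0.021 ]
handle [0.482  0.3235 0.094 ]
bed tl [0.5826 0.4754 0.01  ]
bed bl [0.4679 0.4733 0.01  ]
bed br [0.4639 0.2378 0.01  ]
blocktr [0.581  0.2353 0.039 ]
mark [0.5036 0.427  0.03  ]
pointer [0.513  0.3838 0.037 ]
screwL [0.4747 0.4685 0.01  ]
screwR [0.475  0.2459 0.01  ]
S white [0.4957 0.1569 0.066 ]
S mat [0.5539 0.2907 0.021 ]
S handle [0.4854 0.3243 0.094 ]
[[-0.      0.3652  0.9309]
 [ 0.      0.9309 -0.3652]
 [-1.      0.     -0.    ]]
```

Request:
move_arm(commands=[[-1,-5,-18,34,6],[-1,-10,-36,68,12],[-1,-15,-55,102,19],[-1,-20,-73,137,25],[-1,-25,-92,172,32],[-1,-30,-110,206,39],[-1,-35,-129,240,46],[-1,-35,-147,274,53]])

```text
time: 1.97
position: [0.4311, 0.3436, 0.2533]
tool_rot: [0.43, 0.562, -0.429, 0.562]
ft_force: [0.3, 0.7, 1.0]
grip_width: 0.0872
```

Request:
move_arm(commands=[[-1,0,13,28,5],[-1,0,26,57,10],[-1,0,39,85,15],[-1,0,52,113,15.6],[-1,0,52,113,15.6]])

```text
time: 2.38
position: [0.5145, 0.246, 0.2523]
tool_rot: [0.502, 0.497, -0.501, 0.5]
ft_force: [0.2, -0.2, -0.3]
grip_width: 0.0873
```

Run:
```python
from h import *
np.set_printoptions(precision=4,suppress=True)
o=robot.get_obs();print(o["position"],R.from_quat(o["tool_rot"]).as_matrix())
c=shot("wrist","w1.png"); print(c["xyz"])
for k in ["white_mid","handle","pointer","mat_top","station","seated0_mid","carrier_mid"]:
        for r in robot.regions_of(c,k)[:2]:
            ys,xs=np.nonzero(r["pixels"]); print(k,round(r["p"],2),r["bbox"],xs.mean().round(1),ys.mean().round(1))
```

```text
[0.5145 0.246  0.2523] [[ 0.004   1.     -0.0057]
 [-0.0018 -0.0057 -1.    ]
 [-1.      0.004   0.0017]]
[0.5137 0.3174 0.4193]
white_mid 0.59 [285.5, 263.8, 309.6, 298.2] 296.2 280.0
handle 0.75 [263.3, 53.8, 383.8, 196.6] 329.4 118.1
handle 0.53 [262.7, 0.9, 383.1, 211.7] 322.8 101.8
pointer 0.58 [263.4, 53.4, 387.2, 197.3] 329.6 119.0
mat_top 0.9 [319.8, 158.8, 356.4, 188.2] 338.8 173.2
station 0.97 [263.0, 0.0, 382.9, 212.3] 322.6 102.0
seated0_mid 0.87 [325.3, 116.4, 358.2, 147.9] 341.4 130.6
carrier_mid 0.82 [262.6, 54.2, 387.0, 195.5] 329.6 118.6
carrier_mid 0.65 [286.0, 264.5, 311.7, 302.6] 296.3 280.0
```

View pics/w1.png

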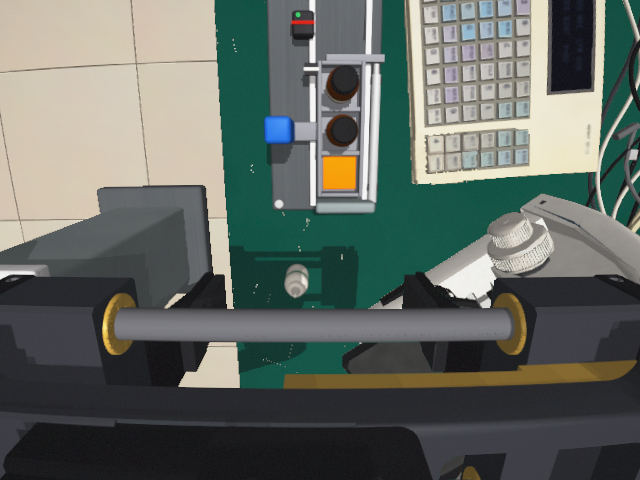

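Run:
```python
import cv2
a=cv2.imread("pics/w1.png")[0:225,250:400]; cv2.imwrite("pics/w1c.png",cv2.resize(a,(400,600),interpolation=cv2.INTER_CUBIC))
a=cv2.imread("pics/w1.png")[40:225,255:395]; cv2.imwrite("pics/w1d.png",cv2.resize(a[:100],(784,560),interpolation=cv2.INTER_CUBIC))
a=cv2.imread("pics/w1.png")[240:320,240:360]; cv2.imwrite("pics/w1e.png",cv2.resize(a,(720,480),interpolation=cv2.INTER_CUBIC))
```

```text
(no output)
```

View pics/w1c.png

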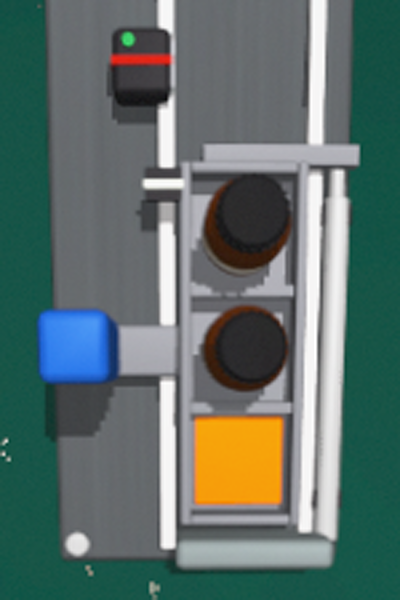

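View pics/w1e.png

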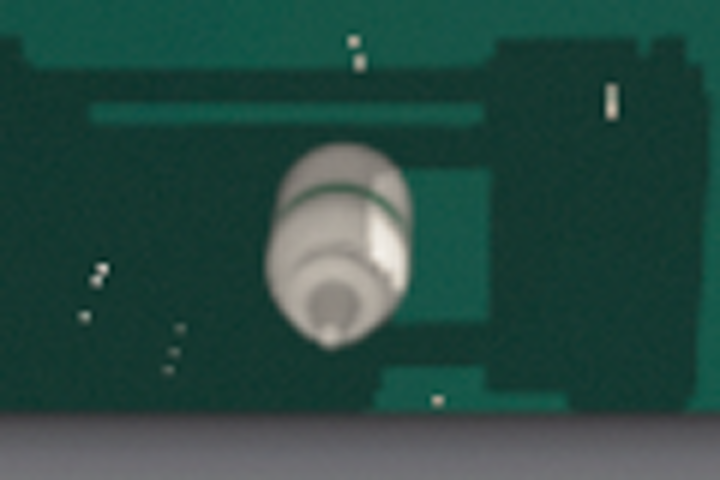

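```bash
cat > m.py <<'E'
from h import *
np.set_printoptions(precision=4,suppress=True)
E
python3 - <<'E'
from m import *
c=shot("wrist")
def P(n,x,y,z): p=atz(c,(250+x/2.6667-.3,y/2.6667-.3),z); print(n,p); return p
def Q(n,x,y,z): print(n,atz(c,(240+x/6-.4,240+y/6-.4),z))
Q("base near",343,143,0);Q("left",272,230,.02);Q("tip disc",331,303,.066);Q("tip end",333,342,.066);Q("sides48 L",266,260,.044);Q("sides48 R",410,250,.044)
mk=P("mark",141,59.5,.03);pt=P("pointer",163,184,.037);m=P("mat",238.5,460.5,.021);h=P("handle",76,346,.094)
P("railtop",165,5,.01);P("rail bot",167,545,.01)
P("mat l",193,460,.021);P("mat r",284,460,.021)
P("bed l top",47,5,.01);P("bed l bot",62,555,.01)
a=P("wall left in bot",185,520,.037);b=P("wall left top",186,165,.037);print("carrier wall angle",np.arctan2(-(b-a)[0],(b-a)[1]))
P("amber0",248,348,.080);P("amber1",255,213,.080)
P("wall R bot",295,520,.037);P("wall R top",304,165,.037)
P("div1",240,408,.037);P("div2",240,291,.037)
E
```

```text
base near [0.4872 0.1741 0.    ]
left [0.4739 0.1629 0.02  ]
tip disc [0.488  0.1674 0.066 ]
tip end [0.4883 0.1599 0.066 ]
sides48 L [0.4747 0.1665 0.044 ]
sides48 R [0.5016 0.1685 0.044 ]
mark [0.497  0.4355 0.03  ]
pointer [0.5052 0.3904 0.037 ]
mat [0.5359 0.2869 0.021 ]
handle [0.4772 0.3305 0.094 ]
railtop [0.5058 0.461  0.01  ]
rail bot [0.5064 0.2498 0.01  ]
mat l [0.5172 0.2871 0.021 ]
mat r [0.5546 0.2872 0.021 ]
bed l top [0.4603 0.4613 0.01  ]
bed l bot [0.461  0.2454 0.01  ]
wall left in bot [0.5138 0.2647 0.037 ]
wall left top [0.5137 0.3971 0.037 ]
carrier wall angle 0.0008141783653959557
amber0 [0.5344 0.3302 0.08  ]
amber1 [0.536  0.3737 0.08  ]
wall R bot [0.5578 0.2648 0.037 ]
wall R top [0.5573 0.3973 0.037 ]
div1 [0.535  0.3086 0.037 ]
div2 [0.5343 0.3522 0.037 ]
```

```bash
cat >> m.py <<'E'
def orange(c,sz=(0,0,640,480)):
    im=c["image"].astype(int); m=(im[...,0]>200)&(im[...,1]>90)&(im[...,1]<190)&(im[...,2]<90)
    ys,xs=np.nonzero(m); return xs.mean(),ys.mean(),len(xs)
E
python3 - <<'E'
from m import *
for n in ["wrist","wrist","top","scene"]:
    print(robot.get_obs()["position"],robot.get_obs()["joint_velocities"])
    c=shot(n); u=orange(c); print(n,u,atz(c,u[:2],.021))
    im=c["image"].astype(int); m=(im[...,2]>150)&(im[...,0]<90)&(im[...,2]-im[...,1]>60); k,l,s,ce=cv2.connectedComponentsWithStats(m.astype(np.uint8)); 
    for i in range(1,k):
        if s[i,4]>8: print(" blue",s[i],ce[i],atz(c,ce[i],.094))
E
```

```text
[0.5093 0.251  0.2521] [-0.0045  0.0009 -0.0025  0.0003 -0.0019  0.0003]
wrist (np.float64(343.68956953642385), np.float64(198.44701986754967), 1208) [0.5416 0.258  0.021 ]
 blue [272 122  26  27 673] [284.7771 135.0342] [0.483  0.3257 0.094 ]
[0.5094 0.2508 0.2521] [-0.0047  0.0023 -0.0018 -0.0001 -0.0014 -0.001 ]
wrist (np.float64(339.87386644682607), np.float64(198.77081615828524), 1213) [0.5375 0.2575 0.021 ]
 blue [272 122  26  27 682] [284.607  134.9809] [0.4831 0.3256 0.094 ]
[0.5096 0.2507 0.2522] [-0.0046  0.0019 -0.002   0.0001 -0.0014  0.0013]
top (np.float64(nan), np.float64(nan), 0) [nan nan nan]
 blue [ 40 113   9   9  58] [ 43.9655 117.069 ] [0.9759 1.0023 0.094 ]
 blue [567 127  36  31 504] [584.0179 141.6448] [ 0.8252 -0.8939  0.094 ]
 blue [ 20 153  48  27 494] [ 42.8462 168.5709] [0.7822 0.9883 0.094 ]
 blue [ 53 154   2   5  10] [ 53.5 156. ] [0.8265 0.9517 0.094 ]
 blue [ 29 158   3   5  11] [ 30.3636 159.8182] [0.8169 1.0394 0.094 ]
 blue [ 41 195   6   3   9] [ 43.     196.4444] [0.681  0.9792 0.094 ]
 blue [ 49 197   5   5  14] [ 50.7143 199.0714] [0.6705 0.9495 0.094 ]
 blue [476 234  10   5  13] [480.4615 236.1538] [ 0.503 -0.5    0.094]
[0.5097 0.2506 0.2521] [-0.0052  0.0017 -0.0025 -0.0004 -0.001   0.001 ]
scene (np.float64(269.27272727272725), np.float64(227.0), 11) [0.5517 0.2916 0.021 ]
 blue [191 152   6   6  24] [194.125  154.5833] [0.6713 0.8759 0.094 ]
 blue [199 154  12   8  52] [204.8846 157.8462] [0.6797 0.8117 0.094 ]
 blue [242 211   9  21  56] [246.3036 217.9107] [0.4562 0.2935 0.094 ]
 blue [485 351  19   6  43] [494.1395 353.3256] [ 0.4216 -0.5418  0.094 ]m.py:5: RuntimeWarning: Mean of empty slice.
  ys,xs=np.nonzero(m); return xs.mean(),ys.mean(),len(xs)
  ret = ret.dtype.type(ret / rcount)
```

Run:
```python
from m import *
import pickle
c=shot("wrist","w2.png"); pickle.dump(c,open("w2.pkl","wb"))
im=c["image"].astype(int); m=((im[...,0]>200)&(im[...,1]>90)&(im[...,1]<190)&(im[...,2]<90)).astype(np.uint8)
k,l,s,ce=cv2.connectedComponentsWithStats(m); i=1+s[1:,4].argmax(); print(s[i],ce[i],atz(c,ce[i],.021))
m=((im[...,0]>170)&(im[...,1]<70)&(im[...,2]<70)).astype(np.uint8)
k,l,s,ce=cv2.connectedComponentsWithStats(m); i=1+s[1:,4].argmax(); print("red",s[i],ce[i],atz(c,ce[i],.03))
a=cv2.imread("pics/w2.png"); b=a[0:225,250:400]; cv2.imwrite("pics/w2c.png",cv2.resize(b,(400,600),interpolation=cv2.INTER_CUBIC))
b=a[240:320,240:360]; cv2.imwrite("pics/w2e.png",cv2.resize(b,(720,480),interpolation=cv2.INTER_CUBIC))
```

```text
[ 329  162   33   32 1024] [344.501  177.4707] [0.5426 0.2807 0.021 ]
red [299  26  22   3  66] [309.5  27. ] [0.5048 0.4302 0.03  ]
```

View pics/w2c.png

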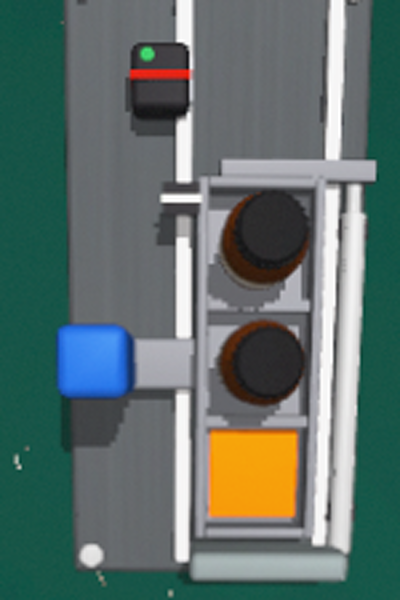

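View pics/w2e.png

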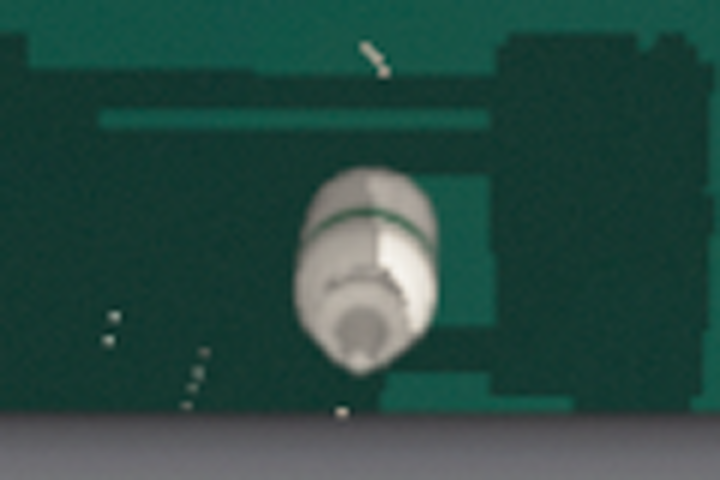

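Run:
```python
from m import *
import pickle
c=pickle.load(open("w2.pkl","rb"))
def P(n,x,y,z): p=atz(c,(250+x/2.6667-.3,y/2.6667-.3),z); print(n,p); return p
def Q(n,x,y,z): print(n,atz(c,(240+x/6-.4,240+y/6-.4),z))
Q("base near",368,168,0);Q("tip disc",360,329,.066);Q("tip end",360,372,.066);Q("sides48 L",296,280,.044);Q("sides48 R",438,275,.044)
P("mark",160,74,.03);P("mark L",131,74,.03);P("mark R",190,74,.03);P("pointer",181,199,.037);P("handle",94,360,.094)
for n,p,q,z in [("rail",(184,5),(182,560),.01),("railR",(334,5),(319,545),.01),("bedL",(67,5),(78,568),.01),("wallL",(205,180),(202,535),.037),("wallR",(320,180),(305,535),.037),("block",(192,565),(346,565),.039)]:
    a=P(n,*q,z);b=P(n,*p,z);d=b-a;print(n,"yaw",np.arctan2(-d[0],d[1]))
# project white cyl at candidate
for xy in [(.489,.1535),(.4925,.1535),(.4925,.157)]:
    t=np.linspace(0,2*np.pi,37)
    o=[proj(c,np.c_[xy[0]+.0135*np.cos(t),xy[1]+.0135*np.sin(t),0*t+z]) for z in (0,.048)]
    pts=np.vstack(o); print(xy,pts.min(0),pts.max(0),proj(c,[xy[0],xy[1],.066]))
print("seen", 240+295/6,240+167/6,240+439/6)
```

```text
base near [0.4929 0.168  0.    ]
tip disc [0.4937 0.1618 0.066 ]
tip end [0.4936 0.1535 0.066 ]
sides48 L [0.4809 0.1619 0.044 ]
sides48 R [0.5075 0.1629 0.044 ]
mark [0.505  0.4298 0.03  ]
mark L [0.4942 0.4298 0.03  ]
mark R [0.5161 0.4298 0.03  ]
pointer [0.5127 0.3845 0.037 ]
handle [0.4838 0.3254 0.094 ]
rail [0.5136 0.2426 0.01  ]
rail [0.514  0.4604 0.01  ]
rail yaw -0.0019012056534839729
railR [0.5727 0.2492 0.01  ]
railR [0.5719 0.4608 0.01  ]
railR yaw 0.0040872160550673555
bedL [0.4685 0.2391 0.01  ]
bedL [0.469  0.4606 0.01  ]
bedL yaw -0.0021317471136844666
wallL [0.5213 0.258  0.037 ]
wallL [0.5216 0.3912 0.037 ]
wallL yaw -0.0019105507670929528
wallR [0.5628 0.258  0.037 ]
wallR [0.5643 0.3914 0.037 ]
wallR yaw -0.011397129063693646
block [0.5795 0.2462 0.039 ]
block [0.5173 0.2461 0.039 ]
block yaw 1.571264546461837
(0.489, 0.1535) [284.059  268.3815] [308.7791 305.5631] [[295.3063 301.5789]]
(0.4925, 0.1535) [287.182  268.3814] [311.5864 305.5655] [[298.5713 301.5813]]
(0.4925, 0.157) [287.1131 265.7129] [311.5792 302.7417] [[298.5285 298.5914]]
seen 289.1666666666667 267.8333333333333 313.1666666666667
```

Run:
```python
from m import *
c=shot("top","t2.png")
for x,y in [(650,185),(555,70),(600,125),(720,145)]: print(atz(c,(160+x/5-.4,190+y/5-.4),.13))
b=cv2.imread("pics/t2.png")[190:290,180:340]; cv2.imwrite("pics/t2c.png",cv2.resize(b,(800,500),interpolation=cv2.INTER_CUBIC))
o=robot.get_obs();print(o["position"],R.from_quat(o["tool_rot"]).as_matrix())
```

```text
[0.5432 0.1213 0.13  ]
[0.6208 0.1819 0.13  ]
[0.5835 0.153  0.13  ]
[0.5683 0.0759 0.13  ]
[0.5099 0.2502 0.2521] [[-0.      1.      0.0001]
 [-0.      0.0001 -1.    ]
 [-1.     -0.      0.    ]]
```

View pics/t2c.png

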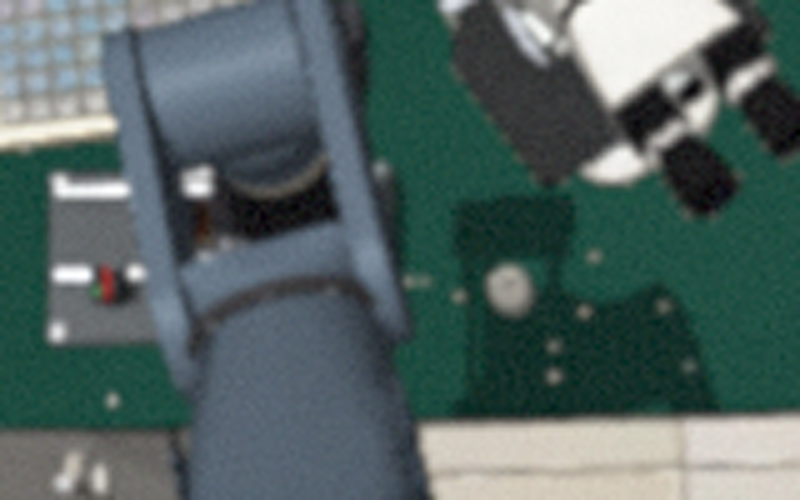

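Run:
```python
from m import *
c=shot("top")
for x,y in [(710,212),(670,180),(740,180),(650,150)]: print([atz(c,(180+x/5-.4,190+y/5-.4),z) for z in (.25,.3,.35)])
```

```text
[array([0.499 , 0.0181, 0.25  ]), array([0.4891, 0.0176, 0.3   ]), array([0.4792, 0.0172, 0.35  ])]
[array([0.5192, 0.0416, 0.25  ]), array([0.5087, 0.0404, 0.3   ]), array([0.4982, 0.0393, 0.35  ])]
[array([ 0.5181, -0.0003,  0.25  ]), array([ 0.5076, -0.0002,  0.3   ]), array([ 0.4971, -0.0001,  0.35  ])]
[array([0.5379, 0.0532, 0.25  ]), array([0.5268, 0.0517, 0.3   ]), array([0.5158, 0.0503, 0.35  ])]
```

Request:
move_arm(commands=[[-1,10,-2,14,-7],[-1,20,-4,28,-14],[-1,30,-6,42,-21],[-1,40,-9,56,-28],[-1,50,-12,70,-35],[-1,60,-14,84,-42],[-1,70,-16,96,-49],[-1,82,-16,96,-55]])

```text
time: 3.85
position: [0.4939, 0.1522, 0.1699]
tool_rot: [0.211, 0.675, -0.212, 0.675]
ft_force: [0.3, 0.0, -0.8]
grip_width: 0.0874
```

Request:
move_arm(commands=[[-1,20,0,0,0],[-1,20,0,0,0],[-1,20,0,0,0]])

```text
time: 4.1
position: [0.4934, 0.1539, 0.1495]
tool_rot: [0.213, 0.675, -0.213, 0.673]
ft_force: [0.5, -0.1, 0.3]
grip_width: 0.0868
```

Run:
```python
from m import *
c=shot("scene","s3.png");o=robot.get_obs();print(o["position"],R.from_quat(o["tool_rot"]).as_matrix(),o["joint_velocities"])
b=c["image"][100:300,180:420,::-1]; cv2.imwrite("pics/s3c.png",cv2.resize(b,(720,600),interpolation=cv2.INTER_CUBIC))
```

```text
[0.4942 0.1541 0.1503] [[-0.0001  0.574   0.8188]
 [-0.      0.8188 -0.574 ]
 [-1.     -0.0001 -0.0001]] [ 0.0036 -0.018  -0.0152  0.0013 -0.0038 -0.0009]
```

View pics/s3c.png

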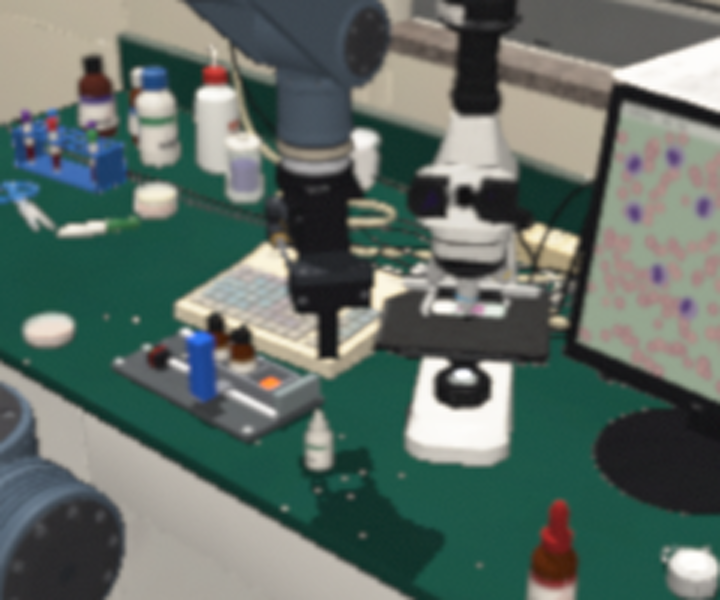

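Request:
move_arm(commands=[[-1,25,0,0,0],[-1,50,0,0,0],[-1,75,0,0,0],[-1,90,0,0,0],[-1,100,0,0,0],[-1,103,0,0,0],[-1,103,0,0,0]])

```text
time: 4.73
position: [0.4945, 0.1542, 0.0472]
tool_rot: [0.213, 0.674, -0.213, 0.675]
ft_force: [-0.8, -0.3, -0.7]
grip_width: 0.087
```

Run:
```python
from m import *
c=shot("wrist","w4.png");o=robot.get_obs();print(o["position"],o["ft_force"])
c=shot("scene"); b=c["image"][160:280,220:380,::-1]; cv2.imwrite("pics/s4c.png",cv2.resize(b,(800,600),interpolation=cv2.INTER_CUBIC))
```

```text
[0.4948 0.1543 0.0478] [0.2869 0.0685 0.3913]
```

View pics/s4c.png

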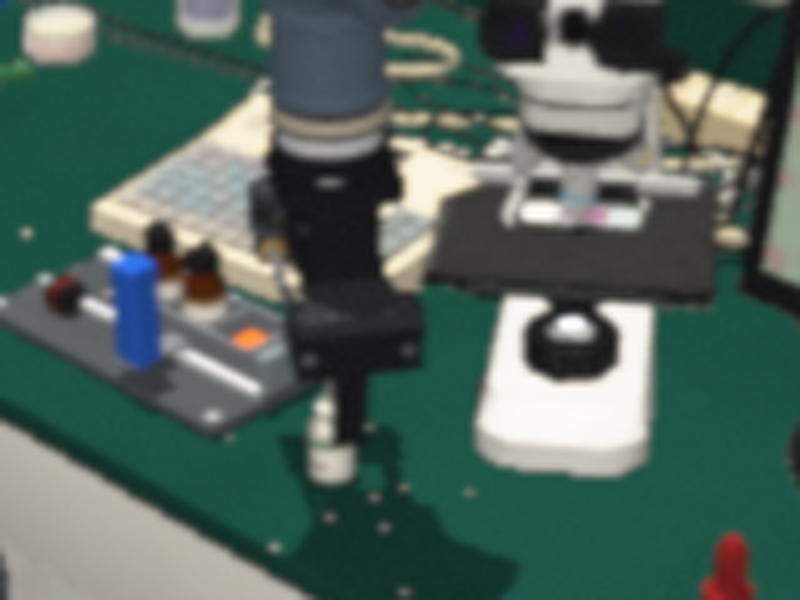

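View pics/w4.png

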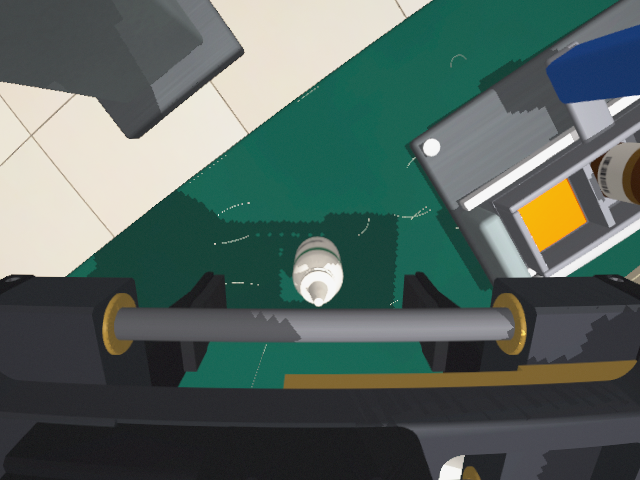

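Run:
```python
from m import *
c=shot("wrist"); print(proj(c,[[.4948,.1543,.066],[.494,.1545,.066]]))
t=np.linspace(0,6.28,60)
for dz in (0,-.005,-.01):
    x0=.4948+.8188*dz;y0=.1543-.574*dz
    p=np.vstack([proj(c,np.c_[x0+.0135*np.cos(t),y0+.0135*np.sin(t),0*t+z]) for z in (0,.04)]);print(dz,p.min(0),p.max(0),proj(c,[x0,y0,.066]))
```

```text
[[317.3222 303.6304]
 [316.6726 302.0825]]
0 [291.001  236.5611] [342.6642 305.1709] [[317.3222 303.6304]]
-0.005 [290.8195 228.7187] [342.8719 296.5751] [[317.3424 293.4928]]
-0.01 [290.6374 220.7831] [343.0801 287.8432] [[317.3626 283.1669]]
```

Request:
move_arm(commands=[[1,0,0,0,0],[1,0,0,0,0],[1,0,0,0,0],[1,0,0,0,0],[1,0,0,0,0],[1,0,0,0,0]], newtons=15)

```text
time: 5.38
position: [0.494, 0.1541, 0.0471]
tool_rot: [0.213, 0.674, -0.213, 0.674]
ft_force: [-0.6, -0.7, 0.0]
grip_width: 0.055
```

Request:
move_arm(commands=[[1,0,0,0,0],[1,0,0,0,0],[1,0,0,0,0],[1,0,0,0,0],[1,0,0,0,0],[1,0,0,0,0],[1,0,0,0,0]])

```text
time: 5.97
position: [0.494, 0.1541, 0.047]
tool_rot: [0.213, 0.674, -0.213, 0.674]
ft_force: [-0.4, 0.5, -0.3]
grip_width: 0.0166
```

Run:
```python
from m import *
c=shot("wrist","w5.png");print(robot.get_obs()["grip_width"])
c=shot("scene"); b=c["image"][160:280,220:380,::-1]; cv2.imwrite("pics/s5c.png",cv2.resize(b,(800,600),interpolation=cv2.INTER_CUBIC));print(robot.get_obs()["grip_width"])
```

```text
0.016544160339543257
0.01696650552161052
```

View pics/s5c.png

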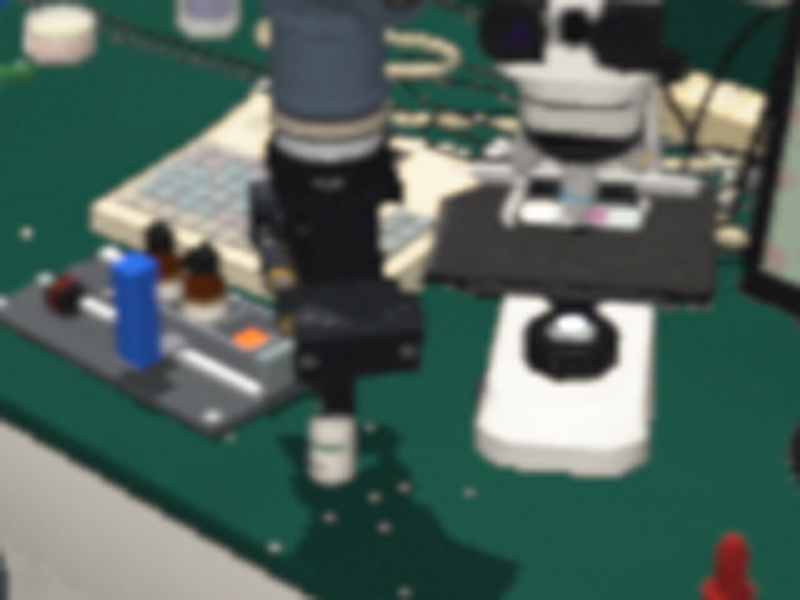

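View pics/w5.png

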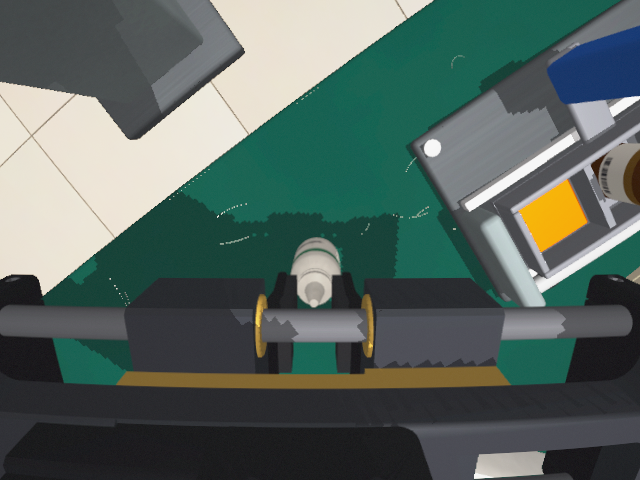

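Run:
```python
from m import *
c=shot("scene")
f=lambda P:(proj(c,P)-[220,160]+.4)*5
y=np.array([.574,.8188,0])
p=np.array([.494,.1541,.022])
print("open tips",f([p+y*.0435,p-y*.0435,p+y*.058,p-y*.058]))
print("closed tips",f([p+y*.009,p-y*.009,p+y*.023,p-y*.023]))
print("bottle",f([[.494,.1545,z] for z in (0,.022,.048,.066)]))
print("body bottom",f([p+[0,0,.07]]))
w=shot("wrist"); z=np.array([.8188,-.574,0])
print(proj(w,[p+y*.009-z*.0095,p-y*.009-z*.0095,p+y*.009-z*.0095+[0,0,.02],p+y*.009-z*.0095+[0,0,.04]]))
print(robot.get_obs()["grip_width"],robot.get_obs()["time"])
```

```text
open tips [[320.7939 408.4102]
 [345.8349 481.7795]
 [316.8626 396.8816]
 [350.2671 494.7543]]
closed tips [[330.4176 436.6203]
 [335.5953 451.7912]
 [326.4656 425.0377]
 [339.6996 463.8135]]
bottle [[333.0845 473.0866]
 [332.539  443.9308]
 [331.8892 408.8519]
 [331.436  384.1642]]
body bottom [[331.2422 348.137 ]]
[[332.9752 254.7335]
 [300.8562 254.7603]
 [334.9537 266.9644]
 [337.3921 282.062 ]]
0.016749558161453175 6.1667
```

Request:
move_arm(commands=[[-0.3,0,0,0,0],[-0.3,0,0,0,0],[-0.3,0,0,0,0],[-0.3,0,0,0,0],[-0.3,0,0,0,0],[-0.3,0,0,0,0],[-0.3,4,0,0,0],[-0.3,8,0,0,0]])

```text
time: 6.83
position: [0.4942, 0.1541, 0.039]
tool_rot: [0.213, 0.674, -0.213, 0.675]
ft_force: [-0.6, 0.0, -0.3]
grip_width: 0.0549
```

Run:
```python
from m import *
c=shot("wrist","w6.png");print(robot.get_obs()["grip_width"],robot.get_obs()["ft_force"],robot.get_obs()["position"])
c=shot("scene"); b=c["image"][160:280,220:380,::-1]; cv2.imwrite("pics/s6c.png",cv2.resize(b,(800,600),interpolation=cv2.INTER_CUBIC))
```

```text
0.05570509787084491 [ 0.0258  0.3803 -0.002 ] [0.4936 0.154  0.0381]
```

View pics/s6c.png

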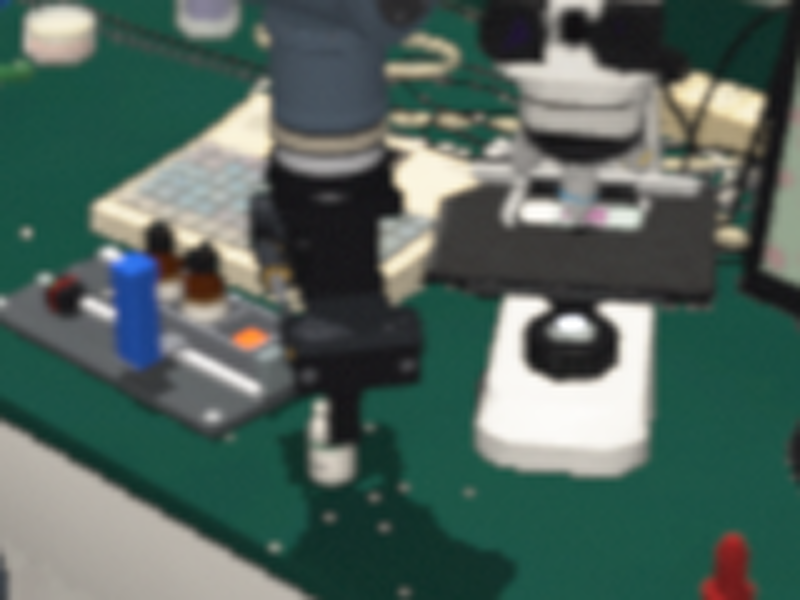

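View pics/w6.png

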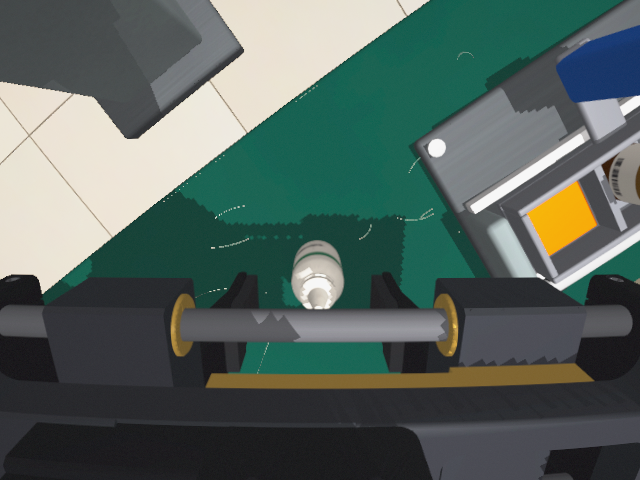

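Run:
```python
from m import *
c=shot("scene")
f=lambda P:(proj(c,P)-[220,160]+.4)*5
y=np.array([.574,.8188,0]);z=np.array([.8188,-.574,0])
o=robot.get_obs();p=o["position"];
for h in (.083,.1,.12):
  for L in (.06,.08,.095):
    q=np.array([p[0],p[1],h]);print(h,L,f([q-y*L-z*.0375,q-y*L+z*.0375]).round(0).tolist())
for h in (.013,.03,.04,.05):
    q=np.array([p[0],p[1],h]);print("tip",h,f([q-y*.028-z*.0095,q-y*.028+z*.0095,q-y*.042-z*.0095]).round(0).tolist())
```

```text
0.083 0.06 [[287.0, 419.0], [411.0, 405.0]]
0.083 0.08 [[292.0, 436.0], [418.0, 422.0]]
0.083 0.095 [[297.0, 450.0], [424.0, 436.0]]
0.1 0.06 [[286.0, 394.0], [411.0, 380.0]]
0.1 0.08 [[292.0, 412.0], [418.0, 398.0]]
0.1 0.095 [[296.0, 425.0], [424.0, 411.0]]
0.12 0.06 [[285.0, 365.0], [411.0, 351.0]]
0.12 0.08 [[291.0, 382.0], [419.0, 368.0]]
0.12 0.095 [[295.0, 396.0], [424.0, 382.0]]
tip 0.013 [[326.0, 482.0], [356.0, 479.0], [330.0, 495.0]]
tip 0.03 [[325.0, 459.0], [356.0, 456.0], [330.0, 472.0]]
tip 0.04 [[325.0, 446.0], [356.0, 442.0], [329.0, 458.0]]
tip 0.05 [[325.0, 432.0], [355.0, 429.0], [329.0, 444.0]]
```

Request:
move_arm(commands=[[-0.3,4,0,0,0],[-0.3,8,0,0,0],[-0.3,12,0,0,0],[-0.3,15,0,0,0],[-0.3,15,0,0,0]])

```text
time: 7.4
position: [0.4935, 0.154, 0.0232]
tool_rot: [0.213, 0.675, -0.213, 0.674]
ft_force: [0.1, -0.8, 0.4]
grip_width: 0.0568
```

Run:
```python
from m import *
print(robot.get_obs()["grip_width"],robot.get_obs()["ft_force"],robot.get_obs()["position"])
c=shot("scene"); b=c["image"][160:280,220:380,::-1]; cv2.imwrite("pics/s7c.png",cv2.resize(b,(800,600),interpolation=cv2.INTER_CUBIC))
```

```text
0.05678760123340801 [ 0.0699 -0.7643  0.4368] [0.4935 0.154  0.0232]
```

View pics/s7c.png

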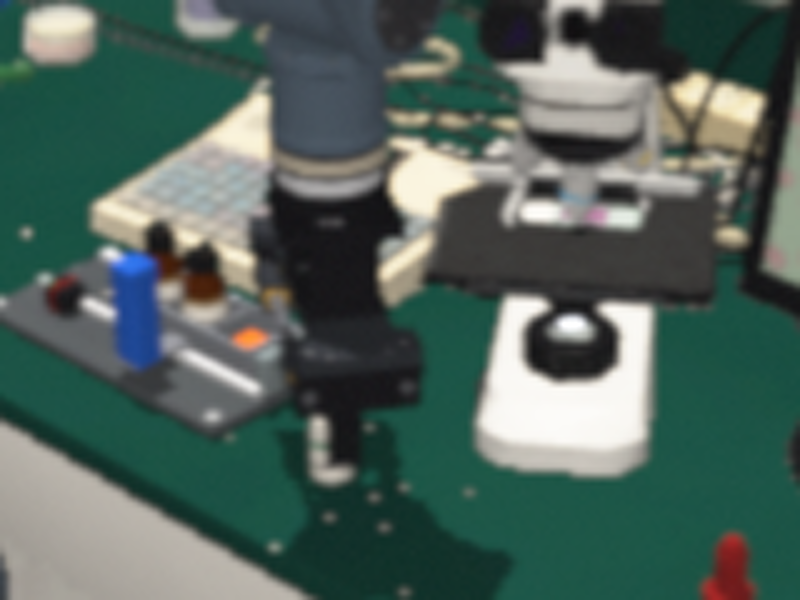

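Request:
move_arm(commands=[[1,0,0,0,0],[1,0,0,0,0],[1,0,0,0,0],[1,0,0,0,0],[1,0,0,0,0],[1,0,0,0,0],[1,0,0,0,0]])

```text
time: 8.03
position: [0.4941, 0.1541, 0.0241]
tool_rot: [0.213, 0.674, -0.213, 0.674]
ft_force: [0.5, -0.1, -0.3]
grip_width: 0.0266
```

Request:
move_arm(commands=[[1,-8,0,0,0],[1,-20,0,0,0],[1,-35,0,0,0],[1,-50,0,0,0],[1,-65,0,0,0],[1,-80,0,0,0],[1,-90,0,0,0],[1,-90,0,0,0]], newtons=20)

```text
time: 8.7
position: [0.4955, 0.1542, 0.1164]
tool_rot: [0.213, 0.673, -0.212, 0.676]
ft_force: [0.0, 0.5, -0.1]
grip_width: 0.0262
```

Run:
```python
from m import *
print(robot.get_obs()["grip_width"],robot.get_obs()["ft_force"],robot.get_obs()["position"])
c=shot("scene"); b=c["image"][140:280,220:380,::-1]; cv2.imwrite("pics/s8c.png",cv2.resize(b,(640,560),interpolation=cv2.INTER_CUBIC))
f=lambda P:(proj(c,P)-[220,140]+.4)*4
p=robot.get_obs()["position"]
for h in (.08,.09,.1,.11): print(h,f([p[0],p[1],h]))
```

```text
0.026212101131718582 [ 0.0352  0.5056 -0.1103] [0.4955 0.1542 0.1164]
0.08 [[265.872  371.5675]]
0.09 [[265.6726 360.3642]]
0.1 [[265.4727 349.0765]]
0.11 [[265.2721 337.7036]]
```

View pics/s8c.png

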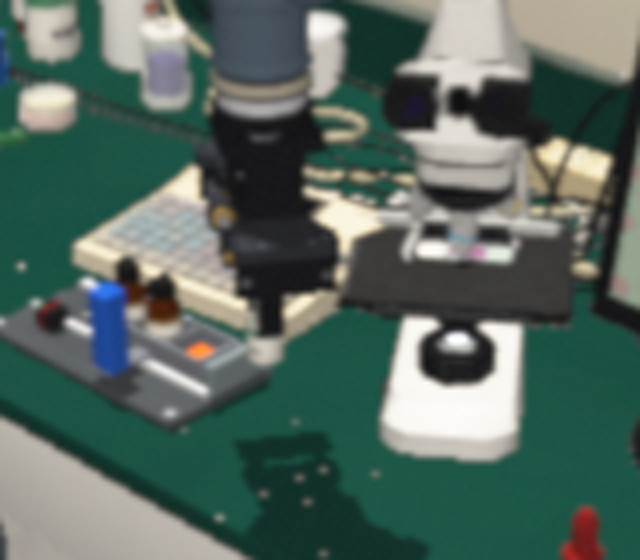

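Request:
move_arm(commands=[[1,0,10,-2,4],[1,0,28,-7,11],[1,0,48,-12,18],[1,0,68,-17,25],[1,0,88,-22,32],[1,0,106,-26,39],[1,0,122,-30,46],[1,0,132,-33,53]])

```text
time: 9.42
position: [0.5427, 0.2825, 0.1127]
tool_rot: [0.492, 0.508, -0.493, 0.507]
ft_force: [-0.6, 0.3, -1.2]
grip_width: 0.0265
```

Request:
move_arm(commands=[[1,0,0,0,2],[1,0,0,0,2],[1,0,0,0,2],[1,0,0,0,2]])

```text
time: 9.75
position: [0.542, 0.2806, 0.1132]
tool_rot: [-0.499, -0.5, 0.501, -0.5]
ft_force: [-0.3, -0.2, -0.0]
grip_width: 0.0265
```

Run:
```python
from m import *
o=robot.get_obs();print(o["grip_width"],o["position"],R.from_quat(o["tool_rot"]).as_matrix(),o["joint_velocities"])
c=shot("wrist","w9.png"); print([proj(c,P) for P in ([.543,.281,.021],[.484,.3255,.094],[o["position"][0],o["position"][1],.092])])
```

```text
0.026545023015552158 [0.542  0.2806 0.1132] [[-0.0018  1.      0.0004]
 [-0.0007  0.0004 -1.    ]
 [-1.     -0.0018  0.0007]] [-0.0037 -0.0073 -0.0028  0.0004 -0.0009  0.0053]
[array([[316.4296, 236.9181]]), array([[204.1406, 191.6275]]), array([[315.2047, 271.2226]])]
```

View pics/w9.png

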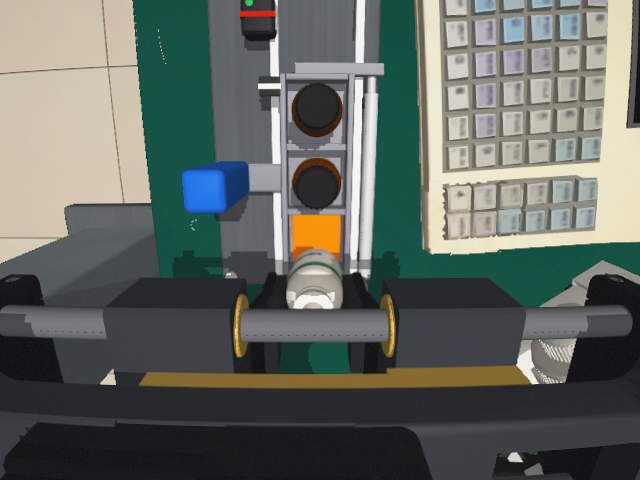

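Run:
```python
from m import *
c=shot("wrist"); 
print(proj(c,[[.525,.299,.021],[.561,.299,.021]]))
im=c["image"].astype(int); m=((im[...,0]>200)&(im[...,1]>90)&(im[...,1]<190)&(im[...,2]<90)).astype(np.uint8)
k,l,s,ce=cv2.connectedComponentsWithStats(m); i=1+s[1:,4].argmax(); print(s[i])
for x,y,z,n in [(258,14,.03,"mark"),(270,86,.037,"ptr")]: print(n,atz(c,(x,y),z))
cv2.imwrite("pics/w10c.png",cv2.resize(c["image"][0:130,200:360,::-1],(800,650))[:600])
```

```text
[[291.6095 213.1558]
 [340.6676 213.1201]]
[ 292  215   48   37 1639]
mark [0.5062 0.4296 0.03  ]
ptr [0.5136 0.3848 0.037 ]
```

View pics/w10c.png

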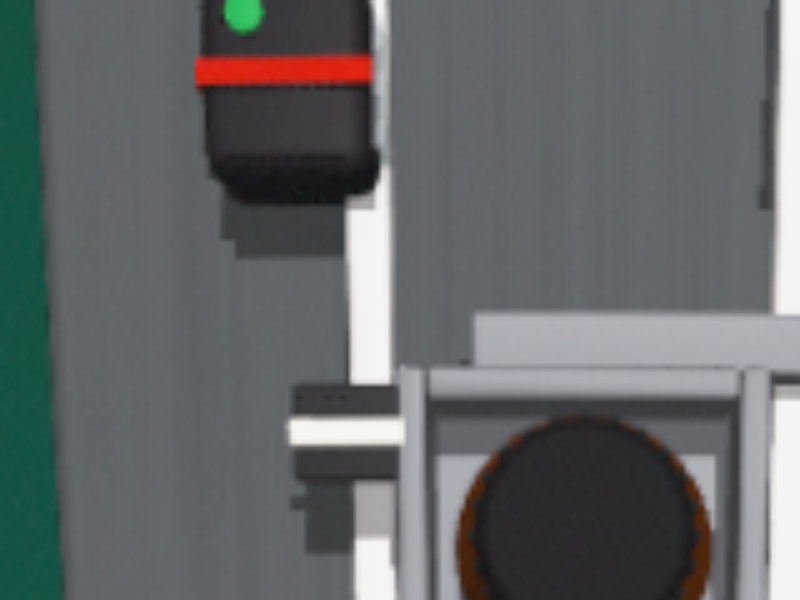

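Request:
move_arm(commands=[[1,15,1,0,0],[1,30,1,0,0],[1,42,1,0,0],[1,52,1,0,0],[1,59,1,0,0],[1,63,1,0,0],[1,66,1,0,0],[1,66,1,0,0]])

```text
time: 10.52
position: [0.5436, 0.281, 0.0476]
tool_rot: [-0.5, -0.5, 0.5, -0.5]
ft_force: [0.3, -0.5, 0.1]
grip_width: 0.0263
```

Run:
```python
from m import *
o=robot.get_obs();print(o["grip_width"],o["position"],o["ft_force"])
c=shot("wrist","w11.png")
c=shot("scene"); b=c["image"][140:280,200:360,::-1]; cv2.imwrite("pics/s11c.png",cv2.resize(b,(640,560),interpolation=cv2.INTER_CUBIC))
```

```text
0.02633657385330165 [0.5436 0.281  0.0476] [ 0.3221 -0.4753  0.078 ]
```

View pics/w11.png

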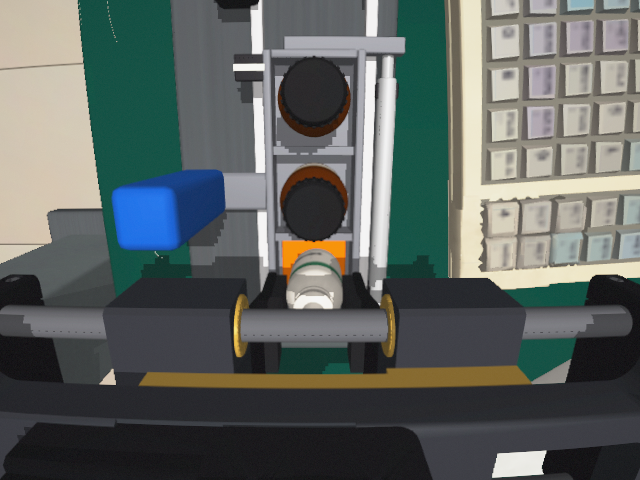

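View pics/s11c.png

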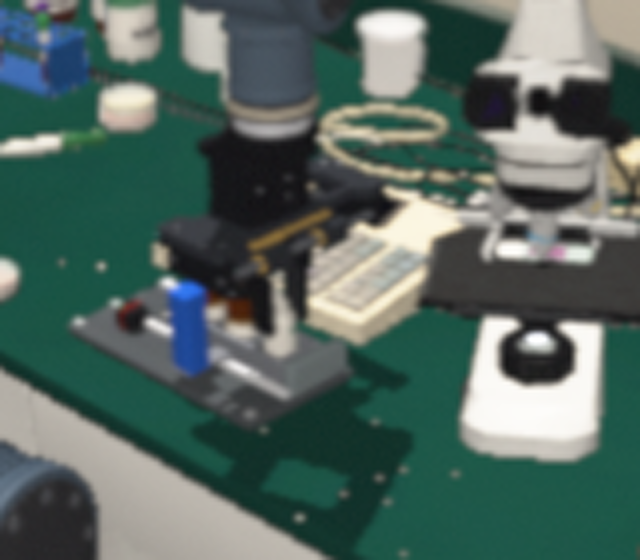

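Request:
move_arm(commands=[[1,1,0,0,0],[1,2,0,0,0],[1,2.5,0,0,0],[1,2.5,0,0,0]])

```text
time: 10.95
position: [0.5437, 0.2811, 0.0457]
tool_rot: [0.5, 0.5, -0.5, 0.5]
ft_force: [-0.0, -0.2, 0.0]
grip_width: 0.0265
```

Request:
move_arm(commands=[[1,0.5,0,0,0],[1,1,0,0,0],[1,1.5,0,0,0],[1,1.5,0,0,0]])

```text
time: 11.28
position: [0.544, 0.2812, 0.0449]
tool_rot: [0.5, 0.5, -0.5, 0.5]
ft_force: [-1.4, -1.5, 5.4]
grip_width: 0.0266
```

Request:
move_arm(commands=[[0.2,0,0,0,0],[0,0,0,0,0],[0,0,0,0,0],[-0.2,0,0,0,0],[-0.2,0,0,0,0],[-0.2,0,0,0,0]])

```text
time: 11.78
position: [0.5436, 0.2811, 0.0438]
tool_rot: [-0.5, -0.5, 0.5, -0.5]
ft_force: [0.2, -0.6, -0.1]
grip_width: 0.0503
```

Request:
move_arm(commands=[[-0.2,-5,0,0,0],[-0.2,-15,0,0,0],[-0.2,-30,0,0,0],[-0.2,-50,0,0,0],[-0.2,-75,0,0,0],[-0.2,-100,0,0,0],[-0.2,-120,0,0,0],[-0.2,-120,0,0,0]])

```text
time: 12.45
position: [0.5469, 0.2822, 0.1698]
tool_rot: [0.503, 0.498, -0.497, 0.502]
ft_force: [-0.0, 0.7, 1.3]
grip_width: 0.0525
```

Run:
```python
from m import *
o=robot.get_obs();print(o["grip_width"],o["position"],o["ft_force"])
c=shot("wrist","w12.png");print(proj(c,[[.5435,.281,.087],[.484,.3255,.094]]))
c=shot("scene"); b=c["image"][140:280,200:360,::-1]; cv2.imwrite("pics/s12c.png",cv2.resize(b,(640,560),interpolation=cv2.INTER_CUBIC))
```

```text
0.05249948311165019 [0.5469 0.2822 0.1698] [-0.0253  0.7193  1.2557]
[[308.9825 242.966 ]
 [220.3555 182.6905]]
```

View pics/w12.png

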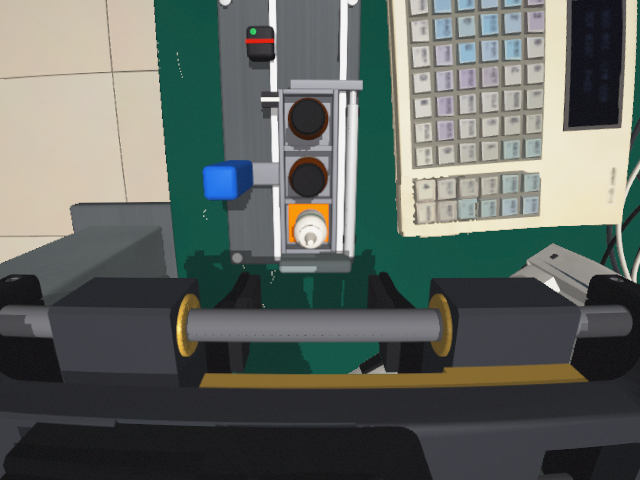

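View pics/s12c.png

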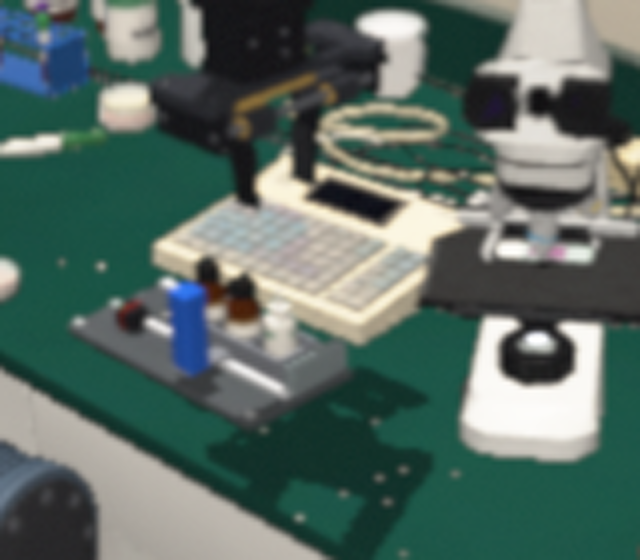

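Request:
move_arm(commands=[[-0.5,0,-8,-6,7],[-0.5,0,-18,-13,14],[-0.5,0,-28,-20,21],[-0.5,0,-38,-28,28],[-0.5,0,-48,-35,35],[-0.5,0,-55,-40,42],[-0.5,0,-60,-44,49],[-0.5,0,-60,-44,56]])

```text
time: 13.22
position: [0.4811, 0.3253, 0.1624]
tool_rot: [-0.675, -0.205, 0.678, -0.205]
ft_force: [0.2, -0.3, -0.4]
grip_width: 0.0653
```

Request:
move_arm(commands=[[-0.5,0,0,0,7],[-0.5,0,0,0,14],[-0.5,0,0,0,21],[-0.5,0,0,0,28],[-0.5,0,0,0,34],[-0.5,0,0,0,34],[-0.5,0,0,0,34]])

```text
time: 13.8
position: [0.4829, 0.3247, 0.1629]
tool_rot: [-0.706, -0.0, 0.708, -0.001]
ft_force: [0.4, -0.8, -0.3]
grip_width: 0.0653
```

Run:
```python
from m import *
o=robot.get_obs();print(o["grip_width"],o["position"],R.from_quat(o["tool_rot"]).as_matrix(),o["joint_velocities"],o["q"])
c=shot("wrist","w13.png");print(proj(c,[[.5435,.281,.087],[.4838,.3254,.094],[.5127,.3845,.037],[.505,.4298,.03]]))
```

```text
0.06526434095944515 [0.4829 0.3247 0.1629] [[-0.0024  0.0024 -1.    ]
 [-0.0011 -1.     -0.0024]
 [-1.      0.001   0.0024]] [-0.0016 -0.0071 -0.0053 -0.0015  0.0018 -0.0036] [ 0.4001  0.5381  1.5946 -0.      1.0115  1.9685]
[[377.9481 156.8496]
 [310.8918 246.219 ]
 [239.0881 192.0499]
 [188.1271 200.113 ]]
```

View pics/w13.png

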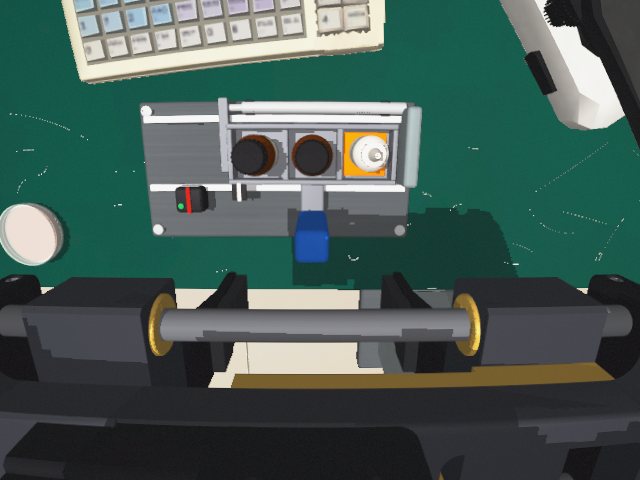

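Request:
move_arm(commands=[[-0.5,25,-0.5,-1,0],[-0.5,50,-0.5,-1,0],[-0.5,72,-0.5,-1,0],[-0.5,90,-0.5,-1,0],[-0.5,103,-0.5,-1,0],[-0.5,112,-0.5,-1,0],[-0.5,116,-0.5,-1,0],[-0.5,116,-0.5,-1,0]])

```text
time: 14.52
position: [0.4842, 0.3254, 0.0471]
tool_rot: [-0.707, 0.0, 0.708, -0.0]
ft_force: [1.2, -0.5, 0.5]
grip_width: 0.0653
```

Run:
```python
from m import *
o=robot.get_obs();print(o["grip_width"],o["position"],o["ft_force"])
c=shot("wrist","w14.png")
c=shot("scene"); b=c["image"][140:280,200:360,::-1]; cv2.imwrite("pics/s14c.png",cv2.resize(b,(640,560),interpolation=cv2.INTER_CUBIC))
```

```text
0.0652750361958026 [0.4842 0.3254 0.0471] [ 1.2247 -0.4892  0.5085]
```

View pics/w14.png

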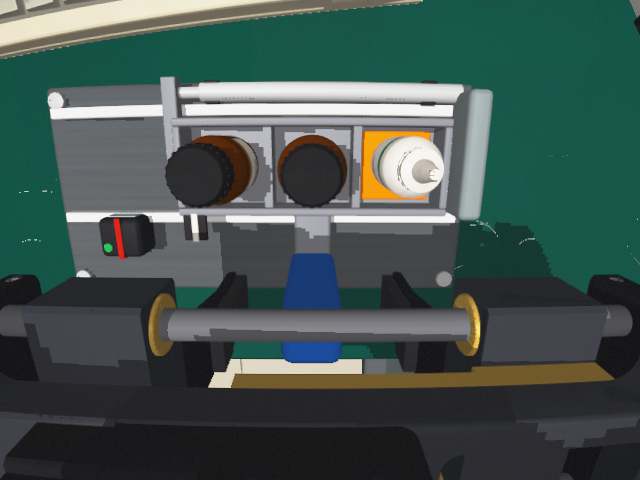

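View pics/s14c.png

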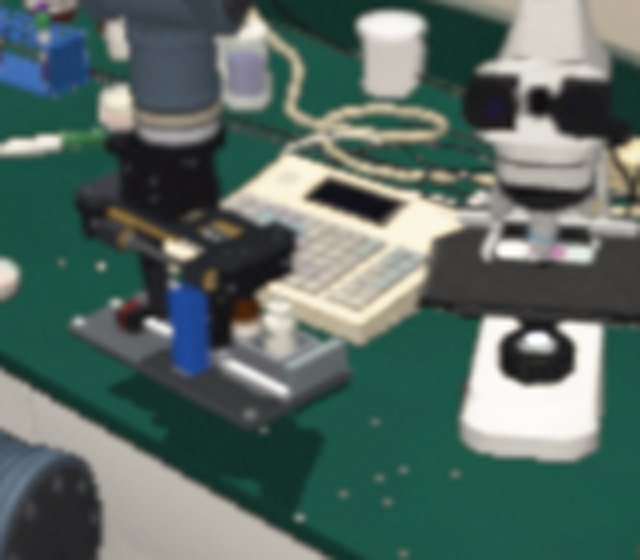

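Request:
move_arm(commands=[[1,0,0,0,0],[1,0,0,0,0],[1,0,0,0,0],[1,0,0,0,0],[1,0,0,0,0],[1,0,0,0,0],[1,0,0,0,0],[1,0,0,0,0]], newtons=40)

```text
time: 15.28
position: [0.4848, 0.3265, 0.0481]
tool_rot: [0.707, 0.0, -0.707, -0.001]
ft_force: [-1.0, 4.0, -0.7]
grip_width: 0.0237
```

Request:
move_arm(commands=[[1,0,0,0,0],[1,0,0,0,0]])

```text
time: 15.45
position: [0.4848, 0.3265, 0.0481]
tool_rot: [0.707, 0.0, -0.707, -0.001]
ft_force: [-0.5, 5.1, -0.4]
grip_width: 0.0235
```

Run:
```python
from m import *
o=robot.get_obs();print(o["grip_width"],o["position"],o["ft_force"])
c=shot("wrist","w15.png")
```

```text
0.02354929930916161 [0.4848 0.3265 0.0481] [-0.4536  5.1357 -0.4273]
```

View pics/w15.png

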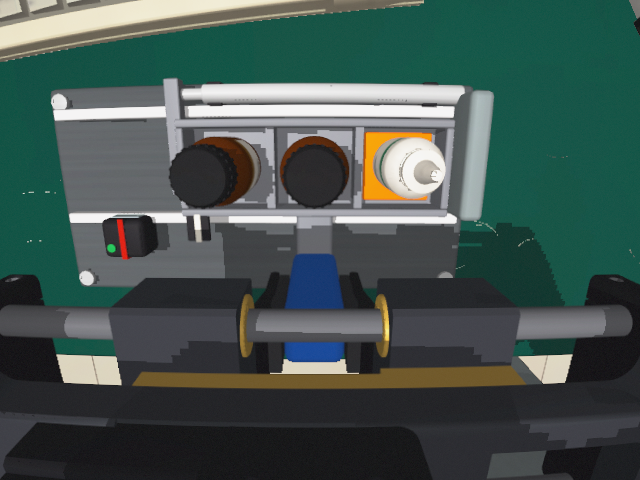

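Request:
move_arm(commands=[[1,0,-1,0,0],[1,0,-3,0,0],[1,0,-6,0,0],[1,0,-9,0,0],[1,0,-12,0,0],[1,0,-15,0,0],[1,0,-18,0,0],[1,0,-21,0,0]])

```text
time: 16.17
position: [0.4847, 0.3445, 0.0481]
tool_rot: [-0.707, 0.001, 0.707, -0.001]
ft_force: [-0.6, -7.3, 3.0]
grip_width: 0.024
```

Request:
move_arm(commands=[[1,0,-3,0,0],[1,0,-6,0,0],[1,0,-9,0,0],[1,0,-12,0,0],[1,0,-15,0,0],[1,0,-18,0,0],[1,0,-20,0,0],[1,0,-20,0,0]])

```text
time: 16.83
position: [0.4848, 0.3646, 0.0481]
tool_rot: [-0.707, 0.001, 0.707, -0.001]
ft_force: [-0.1, -6.0, 2.6]
grip_width: 0.0236
```

Run:
```python
from m import *
o=robot.get_obs();print(o["grip_width"],o["position"],o["ft_force"])
c=shot("wrist","w16.png")
cv2.imwrite("pics/w16c.png",cv2.resize(c["image"][180:280,130:290,::-1],(800,500),interpolation=cv2.INTER_CUBIC))
```

```text
0.02358428420148122 [0.4848 0.3646 0.0481] [-0.1445 -5.9967  2.5575]
```

View pics/w16.png

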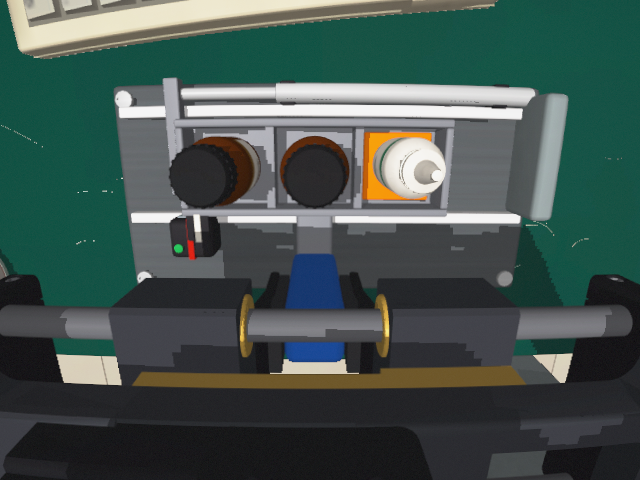

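View pics/w16c.png

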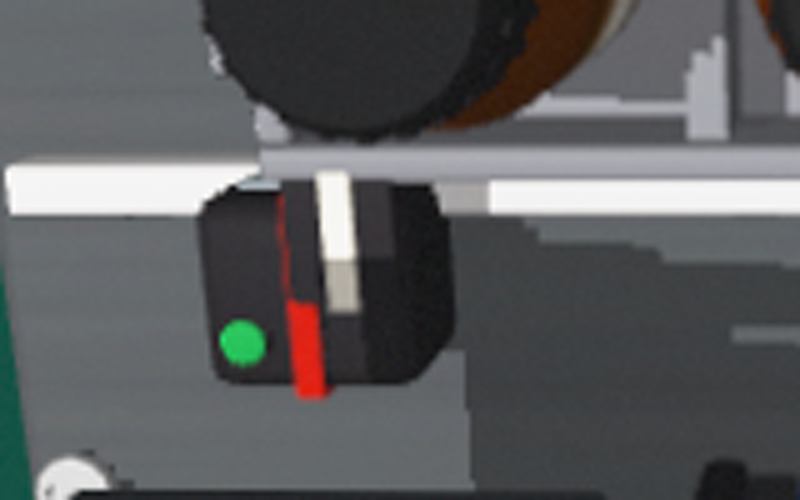

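Run:
```python
from m import *
c=shot("wrist")
def Q(x,y,z): return atz(c,(130+x/5-.4,180+y/5-.4),z)
for n,x,y,z in [("mk a",304,310,.03),("mk b",314,390,.03),("pt a",334,175,.037),("pt b",341.5,258,.037)]: print(n,Q(x,y,z))
for n,p,q,z in [("railF",(5,190),(800,197),.01)]:
    a=Q(*p,z);b=Q(*q,z);print(n,a,b,np.arctan2(-(a-b)[0],(a-b)[1]))
```

```text
mk a [0.5039 0.4297 0.03  ]
mk b [0.4948 0.4295 0.03  ]
pt a [0.5201 0.4228 0.037 ]
pt b [0.5114 0.4228 0.037 ]
railF [0.513  0.4716 0.01  ] [0.5117 0.3773 0.01  ] -0.013322704229160973
```

Request:
move_arm(commands=[[1,0,-1.5,0,0],[1,0,-3.5,0,0],[1,0,-5,0,0],[1,0,-6.5,0,0],[1,0,-6.5,0,0],[1,0,-6.5,0,0]])

```text
time: 17.43
position: [0.4848, 0.3709, 0.0481]
tool_rot: [-0.707, 0.001, 0.707, -0.001]
ft_force: [-0.4, -6.2, 2.8]
grip_width: 0.0237
```

Run:
```python
from m import *
o=robot.get_obs();print(o["grip_width"],o["position"],o["ft_force"])
c=shot("wrist","w17.png")
cv2.imwrite("pics/w17c.png",cv2.resize(c["image"][200:260,160:240,::-1],(800,600),interpolation=cv2.INTER_CUBIC))
```

```text
0.02370232928232081 [0.4848 0.3709 0.0481] [-0.438  -6.1524  2.7841]
```

View pics/w17c.png

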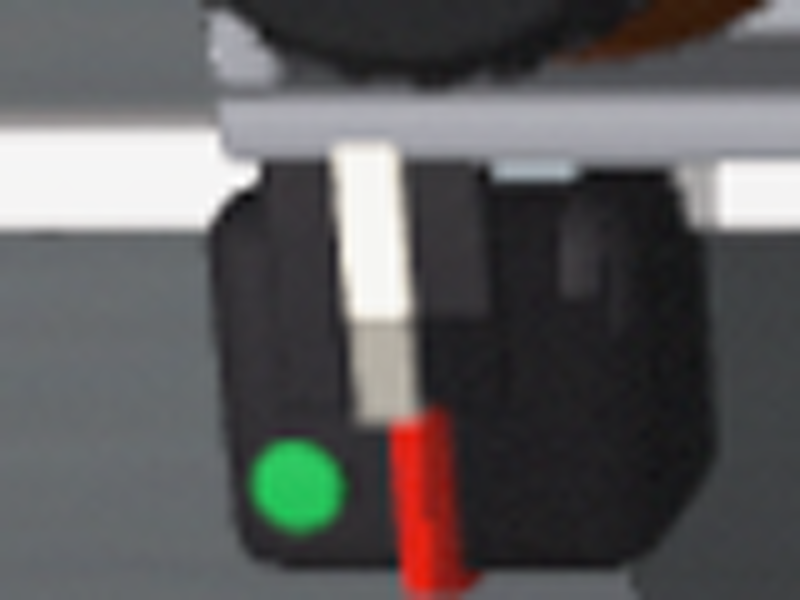

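```bash
python3 - <<'E'
from m import *
c=shot("wrist")
def Q(x,y,z): return atz(c,(160+x/10-.45,200+y/10-.45),z)
for n,x,y,z in [("mk a",421.5,425,.03),("mk b",432.5,560,.03),("pt a",367,143,.037),("pt b",380,315,.037)]: print(n,Q(x,y,z))
# where should pointer be: project mark line at z .037 & mark center
print((proj(c,[[.5114,.4297,.037],[.5114,.4307,.037],[.5039,.4297,.03]])-[160,200]+.45)*10)
E
python3 - <<'E'
import sys; sys.path.insert(0,'.')
from m import *
c=shot("scene"); b=c["image"][190:250,210:290,::-1]; cv2.imwrite("pics/s17c.png",cv2.resize(b,(800,600),interpolation=cv2.INTER_CUBIC))
o=shot("top");
b=o["image"][210:270,190:270,::-1]; cv2.imwrite("pics/t17c.png",cv2.resize(b,(800,600),interpolation=cv2.INTER_CUBIC))
E
```

```text
mk a [0.5036 0.4298 0.03  ]
mk b [0.496  0.4299 0.03  ]
pt a [0.5205 0.4291 0.037 ]
pt b [0.5115 0.4292 0.037 ]
[[370.7437 316.9971]
 [351.5654 317.0589]
 [423.0454 419.6346]]
```

View pics/s17c.png

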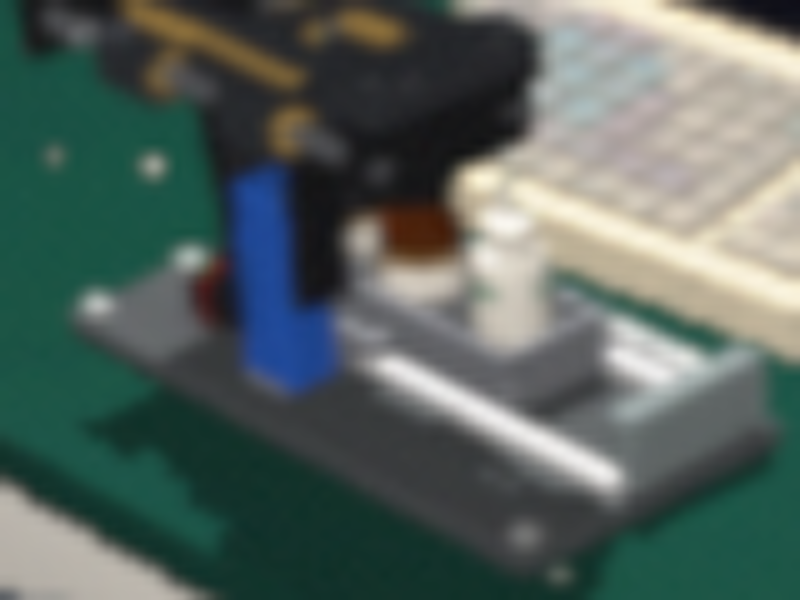

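View pics/t17c.png

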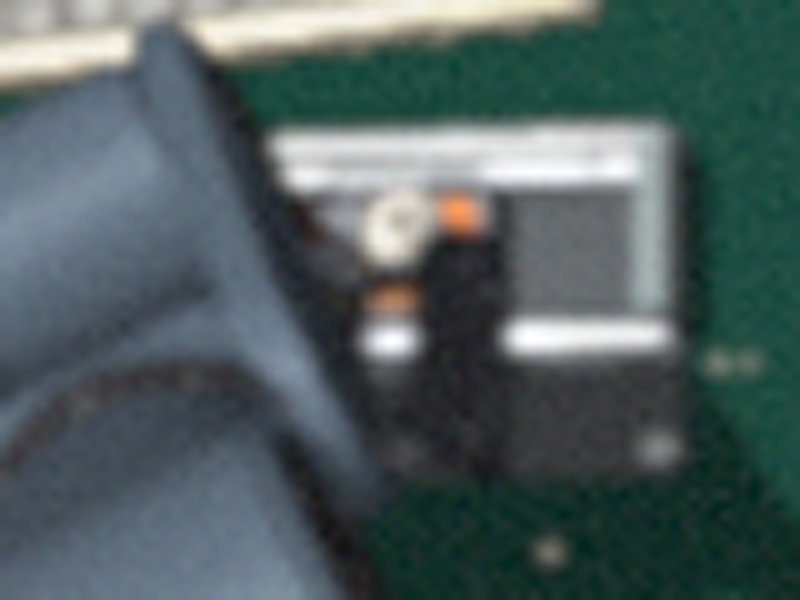

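Request:
move_arm(commands=[[1,0,-0.5,0,0],[1,0,-0.5,0,0],[1,0,-0.5,0,0],[1,0,-0.5,0,0],[1,0,-0.5,0,0],[1,0,-0.5,0,0]])

```text
time: 18.13
position: [0.4848, 0.3712, 0.0481]
tool_rot: [-0.707, 0.001, 0.707, -0.001]
ft_force: [-0.4, -6.5, 2.5]
grip_width: 0.0237
```

Run:
```python
from m import *
o=robot.get_obs();print(o["grip_width"],o["position"],o["ft_force"],o["time"])
c=shot("wrist","w18.png")
cv2.imwrite("pics/w18c.png",cv2.resize(c["image"][200:260,160:240,::-1],(800,600),interpolation=cv2.INTER_CUBIC))
# subpixel centroid rows
im=c["image"].astype(float)
def cen(row,w,lo,hi):
    s=w[row,lo:hi]; return (np.arange(lo,hi)*s).sum()/s.sum()
red=np.clip(im[...,0]-im[...,1]-60,0,None); wh=np.clip(im.min(2)-120,0,None)
for r in (244,248,252): x=cen(r,red,192,215);print("red",r,x,atz(c,(x,r),.03))
for r in (218,222,226,230): x=cen(r,wh,188,206);print("wh",r,x,atz(c,(x,r),.037))
```

```text
0.023735444158479776 [0.4848 0.3712 0.0481] [-0.4481 -6.4581  2.544 ] 18.1333
red 244 202.10344827586206 [0.5025 0.43   0.03  ]
red 248 202.416 [0.5003 0.43   0.03  ]
red 252 202.95850622406638 [0.498  0.4299 0.03  ]
wh 218 196.36441893830704 [0.5184 0.4295 0.037 ]
wh 222 196.58509142053447 [0.5163 0.4296 0.037 ]
wh 226 196.9170013386881 [0.5142 0.4296 0.037 ]
wh 230 197.35590778097983 [0.5121 0.4296 0.037 ]
```

View pics/w18.png

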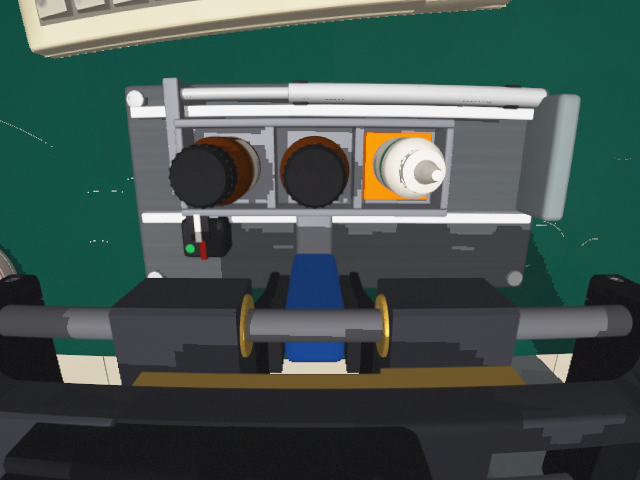

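View pics/w18c.png

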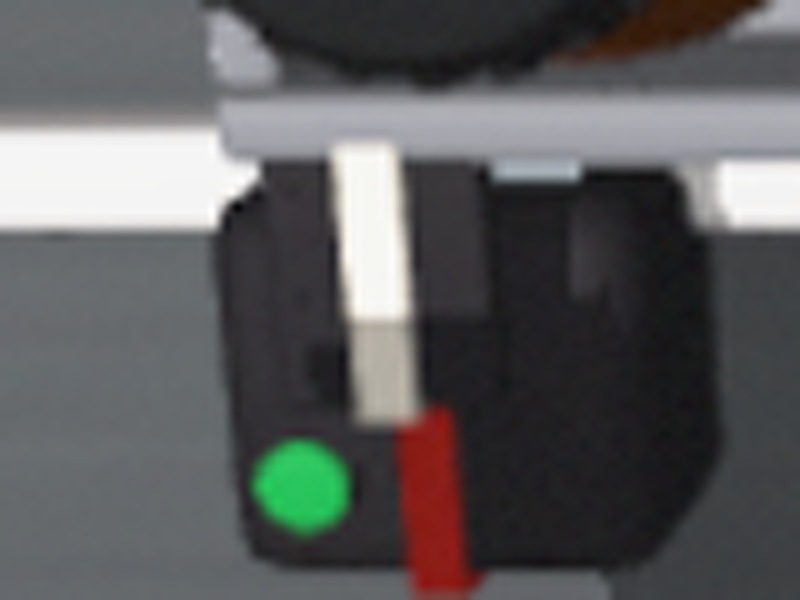

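Request:
move_arm(commands=[[1,0,-0.3,0,0],[1,0,-0.3,0,0],[1,0,-0.3,0,0],[1,0,-0.3,0,0],[1,0,-0.3,0,0],[1,0,-0.3,0,0]])

```text
time: 18.68
position: [0.4848, 0.3714, 0.0481]
tool_rot: [-0.707, 0.001, 0.707, -0.001]
ft_force: [1.0, -7.9, 3.5]
grip_width: 0.0236
```

Run:
```python
from m import *
o=robot.get_obs();print(o["grip_width"],o["position"],o["ft_force"],o["time"])
c=shot("wrist","w19.png")
im=c["image"].astype(float)
def cen(row,w,lo,hi):
    s=w[row,lo:hi]; return (np.arange(lo,hi)*s).sum()/s.sum()
red=np.clip(im[...,0]-im[...,1]-60,0,None); wh=np.clip(im.min(2)-120,0,None)
for r in (244,248,252): x=cen(r,red,192,215);print("red",atz(c,(x,r),.03))
for r in (222,226,230): x=cen(r,wh,188,206);print("wh",atz(c,(x,r),.037))
print(robot.hand_in())
```

```text
0.02362101224793842 [0.4848 0.3714 0.0481] [ 0.9508 -7.8949  3.503 ] 18.6833
red [0.5025 0.43   0.03  ]
red [0.5003 0.4299 0.03  ]
red [0.498  0.4301 0.03  ]
wh [0.5163 0.4299 0.037 ]
wh [0.5142 0.4299 0.037 ]
wh [0.5121 0.4298 0.037 ]
the job is handed in; nothing more can be done
None
```

The job is done and handed in at about 18.7 s. I stood the white bottle on the orange mat while the carrier was home, then let go. After that I took the blue handle and pulled the carrier out about 45 mm. The fingers were still closed on it at the end with 40 N of grip set.

**Last checks:**
- **Pointer and mark:** the last wrist picture put the pointer at y = 0.4299 and the mark at y = 0.4300, about 0.1 mm apart. The camera calibration itself is only good to about 2 mm.
- **Bottles:** all three were standing in their cells in the wrist picture taken just before the final 0.3 mm nudge. I didn't look at them again after that.
- **Grip and force:** the finger opening was 23.6 mm on the 24 mm post, and the measured force was about 8 N along the pull.

**What disagreed:**
- **Fingertips:** in the pictures they sat about 25–30 mm higher than the stated tool geometry. My first close caught the bottle's upper, narrower part, at 16.6 mm opening instead of 27 mm. I opened, went lower using the pictures, and gripped the body properly at 26.6 mm.
- **First wrist picture:** it was taken while the arm was still settling and gave positions 5–7 mm off, so I measured again before acting.

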